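Space the router bed slats with a setting block

TASK

Set the two loose bed slats parallel to the screwed-down one with equal gaps, each the 20 mm thickness of the steel setting block: stand the block on edge against the screwed slat and push the middle slat up snug to it, then step the block on to the next gap and bring the last slat up snug, feeling for the touch so that the slat already set is not shifted. Keep the slats' ends roughly in line, then take the block out and set it down, not drop it, on the rubber mat. Leave clamps, tools and everything else where they are.

Things in the scene. Friction and masses are not known exactly. Their poses are not given: they have to be found in the camera images.
- bed: Grey base plate of the bed, fixed to the table, 220 x 380 x 8 mm (x, y, z). Origin at the centre of its underside; its top is 8 mm up. The slats lie across it with their length along its x; the row runs along its y. x points away from the robot, y to the robot's left, turned by at most 0.2 rad.
- slat0: First slat of the row, at the -y end of the bed and screwed down with two bright screws, so it cannot move. 180 x 60 x 20 mm (x, y, z), about 0.4 kg, aluminium below with an 8 mm wooden face on top and two dark screw holes. Origin at its centre (10 mm above the plate's top), axes as those of the bed; the face that looks to the loose slats is 30 mm from the origin along +y. A clamp rests on top of its far half.
- slat1_c (a point): Centre of loose slat 1, the middle one of the row: 180 x 60 x 20 mm (x, y, z), about 0.4 kg, aluminium below with an 8 mm wooden face on top and two dark screw holes. It lies on the plate, length nearly along the bed's x, 0.115 to 0.13 m along the bed's +y from slat 0 (centre to centre). Axes as those of the bed, to 0.06 rad. It slides under a level push of about 1.5 to 3.5 N, by weight and friction.
- slat2_c (a point): Centre of loose slat 2, the last of the row (farthest along the bed's +y): 180 x 60 x 20 mm (x, y, z), about 0.4 kg, aluminium below with an 8 mm wooden face on top and two dark screw holes. It starts 0.118 to 0.15 m beyond slat 1, centre to centre, like it in all else. A slat already set has nothing behind it but its empty gap: slat 2, block and slat 1 all slide on together at about three times the push that slides one slat.
- slat1: Loose slat 1 (the whole slat): same place and axes as point slat1_c.
- slat2: Loose slat 2 (the whole slat): same place and axes as point slat2_c.
- block_c (a point): Centre of the setting block: a ground steel block with six through holes, 60 x 45 x 20 mm (its own x, y, z), about 0.4 kg. It starts lying flat on the mat, z up, so 20 mm tall, its x turned from the world's x by at most 0.4 rad. Its 20 mm side is the gap wanted; stood on a long edge it is 45 mm tall and 25 mm of it rises above the slats.
- block: The setting block (the whole thing): same place and axes as point block_c.
- mat: Black rubber mat, fixed on the table to the left of the bed, 210 x 170 x 3 mm (x, y, z). Origin at the centre of its underside. The block starts in its nearer half; a caliper lies along its far end.
- clamp_a: Green hold-down clamp with a black knob, 84 x 26 x 38 mm, resting on slat 0 (its underside 28 mm above the table). Origin at the centre of its underside, length along its x. Leave it.
- clamp_b: A like clamp on the table beyond the bed. Leave it.
- clamp_c: A like clamp, dark steel, on the table between the robot and the mat. Leave it.
- caliper: Caliper, 150 mm long, 10 mm tall, jaws 46 mm, lying along the far end of the mat. Origin under its beam's centre, length along its x. Leave it.
- wrench: Steel wrench on the table, far left. Origin at its underside's centre. Leave it.
- brush: Hand brush on the table, near left. Origin at its underside's centre. Leave it.
- nut_tray: Blue two-part tray, 120 x 85 x 30 mm, on the table to the right of the bed. Leave it.
- offcut: Plywood offcut 160 x 90 x 12 mm on the table, far right of the bed. Leave it.
- slat1_near (a point): Point in the middle of the height and width of slat 1, 5 mm in from its near end: 85 mm from its centre along its -x. The slat's edges lie 30 mm either side of it.
- slat1_far (a point): Point in the middle of the height and width of slat 1, 5 mm in from its far end: 85 mm from its centre along its +x. The slat's edges lie 30 mm either side of it.
- slat2_near (a point): Point in the middle of the height and width of slat 2, 5 mm in from its near end: 85 mm from its centre along its -x. The slat's edges lie 30 mm either side of it.
- slat2_far (a point): Point in the middle of the height and width of slat 2, 5 mm in from its far end: 85 mm from its centre along its +x. The slat's edges lie 30 mm either side of it.
Things that resemble listed ones, but are neither listed nor needed, are in the scene too. What is shaped like the block but orange is not meant.

How it is judged:
On the way, in this order (a step that is already met when the one before it is completed fails the run):
1. first gap set: the block is down in it, up to the screwed slat (within 2 mm), slat 1 has touched it, and the gap is 20 mm within 2 mm at both ends (y of slat1_near in the frame of slat0 between 0.078 and 0.082 m and y of slat1_far in the frame of slat0 between 0.078 and 0.082 m and y of block_c in the frame of slat0 between 0.038 and 0.042 m and height (world z) of block_c below 0.045 m and contact force between block and slat1 above 0.1 N), for 0.05 s.
2. second gap set: the block is down in it, up to slat 1 (within 2 mm), slat 2 has touched it, and the gap is 20 mm within 2 mm at both ends (y of slat2_near in the frame of slat1 between 0.078 and 0.082 m and y of slat2_far in the frame of slat1 between 0.078 and 0.082 m and y of block_c in the frame of slat1 between 0.038 and 0.042 m and height (world z) of block_c below 0.045 m and contact force between block and slat2 above 0.1 N), for 0.05 s.
At the end, for the whole second after the job is handed in: Both gaps are 20 mm within 2 mm, at both ends of the slats (so the slats are parallel); both slats lie flat on the plate at rest, their centres within 15 mm of the plate's middle line along x; the block rests on the mat (its centre over it), let go (y of slat1_near in the frame of slat0 between 0.078 and 0.082 m and y of slat1_far in the frame of slat0 between 0.078 and 0.082 m and y of slat2_near in the frame of slat1 between 0.078 and 0.082 m and y of slat2_far in the frame of slat1 between 0.078 and 0.082 m and x of block_c in the frame of mat between -0.105 and 0.105 m and y of block_c in the frame of mat between -0.085 and 0.085 m and height (world z) of block_c below 0.036 m and linear speed of block below 0.02 m/s and x of slat1_c in the frame of bed between -0.015 and 0.015 m and z of slat1_c in the frame of bed between 0.015 and 0.021 m and linear speed of each of slat1, slat2 below 0.01 m/s and angle between each of slat1_c, slat2_c's own z axis and vertical below 0.05 rad and x of slat2_c in the frame of bed between -0.015 and 0.015 m and z of slat2_c in the frame of bed between 0.015 and 0.021 m); the robot touches nothing.
It fails at once if a hold-down clamp is disturbed (moved more than 20 mm) (distance of any of clamp_a, clamp_b, clamp_c from where it was at the start of the episode above 0.02 m).
It fails at once if the caliper, wrench, brush, tray or offcut is disturbed (moved more than 20 mm) (distance of any of caliper, wrench, brush, nut_tray, offcut from where it was at the start of the episode above 0.02 m).
It fails at once if the setting block is dropped or thrown (faster than 0.6 m/s out of the hand) (linear speed of block above 0.6 m/s and contact force between the fingers and block below 0.05 N).
It also fails if it takes over 72 s, if anything falls off the work surface, if the arm or the gripper's body presses on something with over 40 N, if the wrist force passes 120 N, or if a joint passes its speed limit or range.

ROBOT

A 6-joint arm with a two-finger parallel gripper is mounted at the origin on the work surface. World frame = base frame: x ahead of the robot, y to its left, z up, the work surface at z = 0. Lengths are in m, angles in rad, forces in N, time in s.
With the tool pointing down it reaches from about 0.225 to 0.725 m from the base axis. Payload 3.1 kg.
Tool frame: the origin (TCP) lies midway between the tips of the shut fingers; the grasp point (between the pads) lies grip_depth behind it (grip_depth is the distance from the TCP to the grasp point, in m); x points along the fingers, y is the direction in which the jaws open and shut, and the axes are right-handed (so a half turn about x gives the same grasp; the last joint's range is limited). The gripper opens to 85 mm and grips with 20 to 120 N. Pads are 22 mm wide; open, the fingers measure 114 mm over their backs; the gripper's body (76 mm by 85 mm) begins 54 mm behind the grasp point. The pads swing forward as they close: fully open they stand 13 mm farther back than shut.
Start: joints at [0.978, 0.048, 0.099, 1.622, 0, 1.443], TCP at [0.235, 0.469, 0.231] pointing down, gripper open.
Joint ranges: [-2.91, 2.91], [-0.99, 1.94], [-1.21, 1.42], [-2.12, 2.29], [-1.49, 1.47], [-3.14, 3.14]. Speed limits (rad/s): [2.79, 2.79, 3.14, 3.14, 3.14, 3.14].

INTERFACE

Orientations are given as a unit quaternion [x, y, z, w].
In Python, from workcell import * gives the robot as it stands. The module is installed in compiled form; this text tells all that it offers.
- The arm moves only by the shell command python3 -m pendant 'ROWS' [FORCE]. ROWS is JSON, a list of rows, each a list of 7 numbers: the turn, a rotation vector about the tool's x, y, z in rad, then the shift along the tool's x, y, z in mm, then the finger opening in mm, from 0 to 85.4. In form: [[ax, ay, az, tx, ty, tz, grip], ...]. A call has exactly 10 rows; each row shifts and turns the commanded pose from where the row before left it, along the tool's axes as they then stand; what a row does not reach is not made up. A row lasts 1/10 s, in which the tool goes at most 50 mm and 8.59 degrees, less where a joint would pass 70% of its speed; a pose out of reach is approached as far as the arm can. A call is refused whole if a number of a shift passes 50 or a number of a turn 0.15, either way. A call with a gripper value outside its range is refused whole. The fingers move at their own pace and stop on an object; FORCE is the grip in N (left out, the last holds). Time passes only in rows, so rows that do not move let the fingers close, or fill a call up. It gives the time, the measured TCP pose, the force and the opening at its end, in the units of the state.
- state(): the state, without advancing time (a new reading comes with each control period).
- snapshot(name): name is "scene" or "top"; returns a dict with "img" (420x560x3 uint8, blue, green, red), "intrinsics" (3x3 intrinsics, pixels), "extrinsics" (4x4, takes a point from world to camera coordinates). Camera axes: x right, y down, z forward; pixel columns grow to the right and rows downward; lengths in m; the calibration is good to about 2 mm. A picture is of the moment at which its call begins. There is no depth.
- job_done(): hands the job in, once; it reports no verdict.
The state is a dict: "time": time; "qpos": joint angles; "qd": joint speeds; "tau": joint torques, N m; "tool_pos": TCP position; "tool_rot": TCP orientation; "force": force on the tool from outside, world axes, zero at the start; "ft_torque": the same for the moment, N m; "width": opening from 0.0 (shut) to 1.0 (fully open).
Only numpy, scipy, OpenCV 4.12 (cv2) and the standard library are available. Lean on these libraries where they do the work, as an engineer would, in place of code of your own. Each camera call takes 0.05 s, during which the arm holds its last target.

## Working session

There is one attempt and no reset: what is moved stays moved. The work goes in short steps, Python scripts to look and compute and a shell command to move; the robot and the scene stay as the last step left them, time stands still between calls to the robot, and variables do not carry over. Pictures are saved under pics/ and viewed, and the job is handed in when it is done.

```bash
mkdir -p pics; cat > h.py <<'E'
import numpy as np, cv2
from workcell import *
def snap(n,f):
    s=snapshot(n); cv2.imwrite('pics/'+f+'.png',s['img']); np.savez('pics/'+f+'.npz',K=s['intrinsics'],E=s['extrinsics']); return s
def ray(f,uv,z):
    d=np.load('pics/'+f+'.npz'); K,E=d['K'],d['E']; R,t=E[:3,:3],E[:3,3]
    c=-R.T@t; v=R.T@np.linalg.inv(K)@np.array([uv[0],uv[1],1.0]); return c+v*(z-c[2])/v[2]
def proj(f,p):
    d=np.load('pics/'+f+'.npz'); q=d['K']@(d['E'][:3,:3]@np.array(p)+d['E'][:3,3]); return q[:2]/q[2]
def crop(f,x0,y0,x1,y1,k,o):
    i=cv2.imread('pics/'+f+'.png')[y0:y1,x0:x1]; cv2.imwrite('pics/'+o+'.png',cv2.resize(i,None,fx=k,fy=k,interpolation=cv2.INTER_CUBIC))
E
python3 - <<'E'
from h import *
for n in('scene','top'):
    s=snap(n,n+'0'); print(n,s['extrinsics'].round(3).tolist(),s['intrinsics'].round(1).tolist())
print(state())
E
```

```text
scene [[-0.67, 0.742, -0.016, 0.346], [0.571, 0.502, -0.65, -0.283], [-0.474, -0.445, -0.76, 1.628], [0.0, 0.0, 0.0, 1.0]] [[487.3, 0.0, 279.7], [0.0, 487.3, 208.7], [0.0, 0.0, 1.0]]
top [[0.005, -1.0, -0.014, 0.026], [-0.991, -0.003, -0.133, 0.54], [0.133, 0.014, -0.991, 1.888], [0.0, 0.0, 0.0, 1.0]] [[528.1, 0.0, 280.2], [0.0, 528.1, 215.7], [0.0, 0.0, 1.0]]
{'time': 0.1, 'qpos': array([9.78211012e-01, 4.86877548e-02, 9.77145226e-02, 1.62202416e+00,
       5.01220053e-06, 1.44303781e+00]), 'qd': array([ 0.00116884,  0.00014042,  0.00395755, -0.00012436,  0.0006402 ,
       -0.00043994]), 'tau': array([ 3.89699955e-03, -3.39850581e+01,  3.20935607e+01,  1.58457085e-02,
       -4.67638745e-05, -1.41942799e-06]), 'tool_pos': array([0.23500686, 0.4688204 , 0.23020844]), 'tool_rot': array([ 0.16213784,  0.68837056, -0.16359311,  0.68781872]), 'force': array([ 0.3952083 , -0.34648629, -0.02621324]), 'ft_torque': array([-0.04254664, -0.01808501,  0.03460981]), 'width': 1.0014621611515844}
```

View pics/scene0.png

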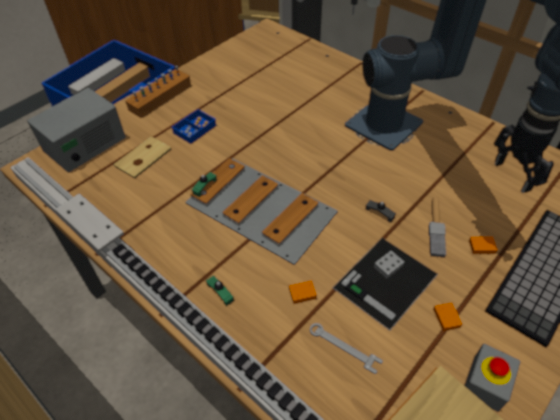

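View pics/top0.png

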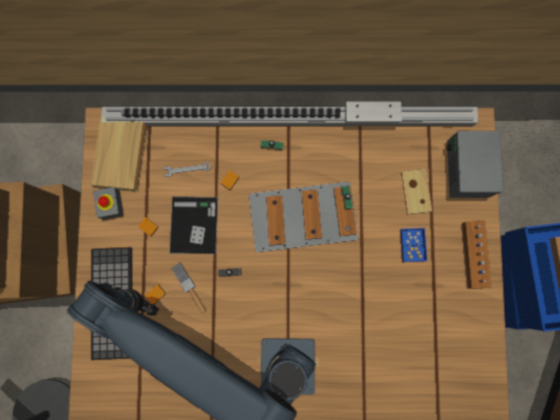

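The candidates for the block are the silver six-hole one on the mat at top (197,235) / scene (389,262), and the orange look-alikes at top (230,180), (147,226) and (155,293). The silver one on the mat fits the description. I'll confirm it in crops.

```bash
python3 - <<'E'
from h import *
crop('top0',160,165,370,285,3.8,'t0c')
crop('scene0',180,150,440,330,3,'s0c')
E
```

```text
(no output)
```

View pics/t0c.png

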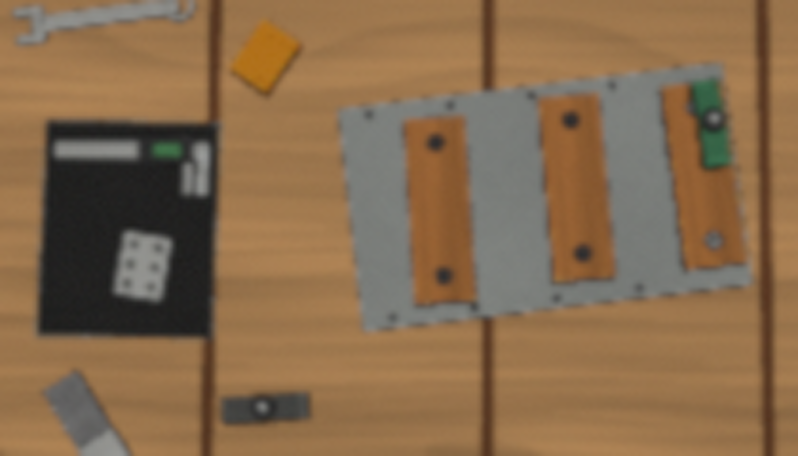

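View pics/s0c.png

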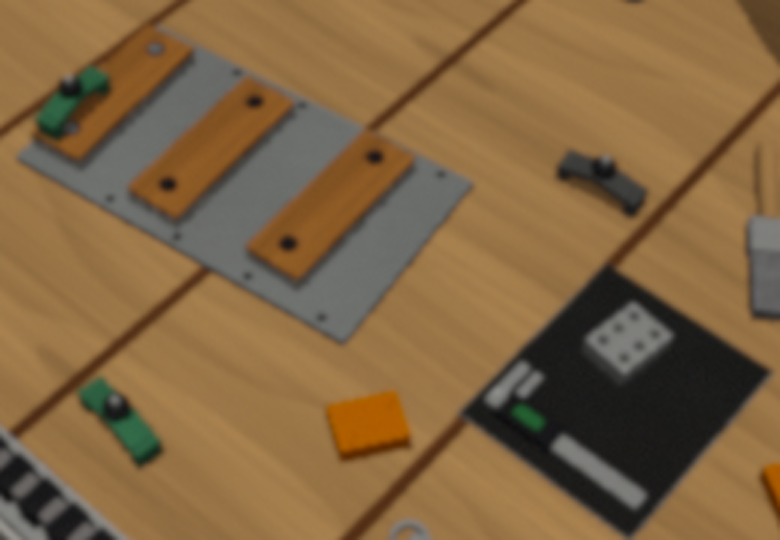

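```bash
python3 - <<'E'
import workcell; print([n for n in dir(workcell) if n[0]!='_'], getattr(workcell,'grip_depth',None))
from h import *
def T(p): return ((p[0]+.5)/3.8+160-.5,(p[1]+.5)/3.8+165-.5)
def S(p): return ((p[0]+.5)/3+180-.5,(p[1]+.5)/3+150-.5)
A=dict(block=(.023,[(124,230),(173,240),(163,302),(112,295)]),
slat0=(.028,[(661,88),(684,270),(747,263)]),
slat1=(.028,[(540,98),(598,95),(614,277),(553,283)]),
slat2=(.028,[(403,120),(463,117),(476,300),(414,305)]),
bed=(.008,[(338,108),(720,64),(750,285),(365,330)]),mat=(.003,[(48,122),(217,124),(211,335),(38,333)]))
for k,(z,P) in A.items():
    W=np.array([ray('top0',T(p),z)[:2] for p in P]); print(k,'top',W.round(4).tolist(),'c',W.mean(0).round(4))
    n=len(W); print('   edges',[(round(float(np.hypot(*(W[(i+1)%n]-W[i]))),4),round(float(np.degrees(np.arctan2(*(W[(i+1)%n]-W[i])[::-1]))),1)) for i in range(n)])
B=dict(block=(.023,[(632,302),(675,338),(624,377),(584,338)]),
slat1=(.028,[(255,76),(297,100),(177,215),(130,186)]),
slat2=(.028,[(374,128),(414,160),(297,278),(248,247)]),slat0=(.028,[(147,38),(193,53),(78,157),(36,136)]),
bed=(.008,[(155,27),(473,184),(344,342),(20,155)]),mat=(.003,[(608,266),(771,373),(628,537),(463,411)]))
for k,(z,P) in B.items():
    W=np.array([ray('scene0',S(p),z)[:2] for p in P]); print(k,'scene',W.round(4).tolist(),'c',W.mean(0).round(4))
E
```

```text
['Unreachable', 'grip_depth', 'job_done', 'snapshot', 'state'] 0.0187
block top [[0.5052, 0.3513], [0.4957, 0.3037], [0.4358, 0.3118], [0.4423, 0.3611]] c [0.4698 0.332 ]
   edges [(0.0486, -101.3), (0.0605, 172.2), (0.0497, 82.4), (0.0637, -8.9)]
slat0 top [[0.645, -0.1672], [0.4681, -0.1878], [0.475, -0.248]] c [ 0.5293 -0.201 ]
   edges [(0.1781, -173.4), (0.0607, -83.4), (0.1882, 25.4)]
slat1 top [[0.6348, -0.0501], [0.6379, -0.1062], [0.4611, -0.1208], [0.4551, -0.0625]] c [ 0.5472 -0.0849]
   edges [(0.0562, -86.8), (0.1774, -175.3), (0.0586, 95.9), (0.1802, 3.9)]
slat2 top [[0.6128, 0.0825], [0.6159, 0.0244], [0.4385, 0.0111], [0.4335, 0.0704]] c [0.5252 0.0471]
   edges [(0.0582, -86.9), (0.1779, -175.7), (0.0595, 94.9), (0.1798, 3.9)]
bed top [[0.628, 0.1472], [0.6728, -0.2269], [0.4557, -0.2532], [0.4107, 0.1182]] c [ 0.5418 -0.0537]
   edges [(0.3768, -83.2), (0.2187, -173.1), (0.3742, 96.9), (0.2193, 7.6)]
mat top [[0.6142, 0.4328], [0.6126, 0.2663], [0.4055, 0.2677], [0.4067, 0.4358]] c [0.5098 0.3506]
   edges [(0.1665, -90.5), (0.2071, 179.6), (0.1681, 89.6), (0.2074, -0.8)]
block scene [[0.4356, 0.3141], [0.443, 0.3623], [0.5042, 0.352], [0.4939, 0.3047]] c [0.4692 0.3333]
slat1 scene [[0.4547, -0.1155], [0.4516, -0.0624], [0.6303, -0.0477], [0.6347, -0.105]] c [ 0.5429 -0.0826]
slat2 scene [[0.4305, 0.0177], [0.4368, 0.072], [0.6109, 0.0819], [0.6144, 0.0261]] c [0.5231 0.0494]
slat0 scene [[0.4876, -0.2348], [0.4722, -0.1844], [0.6424, -0.1679], [0.6509, -0.2181]] c [ 0.5633 -0.2013]
bed scene [[0.4575, -0.2567], [0.4094, 0.1221], [0.6241, 0.1481], [0.6675, -0.227]] c [ 0.5396 -0.0534]
mat scene [[0.4024, 0.2701], [0.4059, 0.4377], [0.6127, 0.4323], [0.608, 0.2656]] c [0.5073 0.3514]
```

```bash
cat >> h.py <<'E'
from scipy.spatial.transform import Rotation as Ro
def cur():
    s=state(); return s,np.array(s['tool_pos']),Ro.from_quat(s['tool_rot'])
def tgt(yaw,tilt,side=1):
    # jaw along +-(cos yaw, sin yaw); tilt>0: fingers lean toward +left normal (body to the right)
    a=np.array([np.cos(yaw),np.sin(yaw),0]); n=np.array([-np.sin(yaw),np.cos(yaw),0])
    x=np.sin(tilt)*n-np.cos(tilt)*np.array([0,0,1]); y=a*side; return Ro.from_matrix(np.c_[x,y,np.cross(x,y)])
def need(p,R):
    s,p0,R0=cur(); rv=(R0.inv()*R).as_rotvec(); d=R0.inv().apply(np.array(p)-p0)*1000
    print('t',round(s['time'],2),'pos',p0.round(4),'F',s['force'].round(1),'w',round(s['width']*85.4,1),'q',s['qpos'].round(2))
    print('turn(tool)',rv.round(3),'shift in old tool axes mm',d.round(1),'in new',(R.inv().apply(np.array(p)-p0)*1000).round(1))
E
python3 - <<'E'
from h import *
s,p,R=cur(); print(R.as_matrix().round(3)); 
for sd in(1,-1): need(p,tgt(-.157,.785,sd))
need(p,tgt(-.157,0,1));need(p,tgt(-.157,0,-1))
E
```

```text
[[-0.001  0.448  0.894]
 [-0.002  0.894 -0.448]
 [-1.    -0.002 -0.   ]]
t 0.1 pos [0.235  0.4688 0.2302] F [ 0.4 -0.3 -0. ] w 85.5 q [0.98 0.05 0.1  1.62 0.   1.44]
turn(tool) [1.193 0.677 0.496] shift in old tool axes mm [0. 0. 0.] in new [0. 0. 0.]
t 0.1 pos [0.235  0.4688 0.2302] F [ 0.4 -0.3 -0. ] w 85.5 q [0.98 0.05 0.1  1.62 0.   1.44]
turn(tool) [-1.768 -0.538  0.733] shift in old tool axes mm [0. 0. 0.] in new [0. 0. 0.]
t 0.1 pos [0.235  0.4688 0.2302] F [ 0.4 -0.3 -0. ] w 85.5 q [0.98 0.05 0.1  1.62 0.   1.44]
turn(tool) [1.263e+00 1.000e-03 2.000e-03] shift in old tool axes mm [0. 0. 0.] in new [0. 0. 0.]
t 0.1 pos [0.235  0.4688 0.2302] F [ 0.4 -0.3 -0. ] w 85.5 q [0.98 0.05 0.1  1.62 0.   1.44]
turn(tool) [-1.879e+00 -2.000e-03  1.000e-03] shift in old tool axes mm [0. 0. 0.] in new [0. 0. 0.]
```

```bash
cat >> h.py <<'E'
def plan(p,R,n=10,order=0):
    s,p0,R0=cur(); dR=(R0.inv()*R).as_rotvec()/n; st=(np.array(p)-p0)/n; Rc=R0
    need(p,R); print('per-row turn',dR.round(3))
    for i in range(n):
        print('  ',(Rc.inv().apply(st)*1000).round(0)); Rc=Rc*Ro.from_rotvec(dR)
E
python3 - <<'E'
from h import *
R=tgt(-.157,.785)
x=R.as_matrix()[:,0]; P=np.array([.4702,.3367,.0108]); print(P-.09*x)
plan([.455,.27,.17],tgt(-.157,0))
print((tgt(-.157,0).inv()*R).as_rotvec())
E
```

```text
[0.46025354 0.27386814 0.07446494]
t 0.1 pos [0.235  0.4688 0.2302] F [ 0.4 -0.3 -0. ] w 85.5 q [0.98 0.05 0.1  1.62 0.   1.44]
turn(tool) [1.263e+00 1.000e-03 2.000e-03] shift in old tool axes mm [ 60.3 -79.  285.8] in new [ 60.2 248.4 162. ]
per-row turn [0.126 0.    0.   ]
   [ 6. -8. 29.]
   [ 6. -4. 29.]
   [ 6. -1. 30.]
   [ 6.  3. 29.]
   [ 6.  7. 29.]
   [ 6. 10. 28.]
   [ 6. 14. 26.]
   [ 6. 17. 24.]
   [ 6. 20. 22.]
   [ 6. 23. 19.]
[-5.69624980e-17  7.85000000e-01 -1.70887494e-16]
```

```bash
python3 -m pendant '[[0.126,0,0,6,-8,29,78],[0.126,0,0,6,-4,29,78],[0.126,0,0,6,-1,30,78],[0.126,0,0,6,3,29,78],[0.126,0,0,6,7,29,78],[0.126,0,0,6,10,28,78],[0.126,0,0,6,14,26,78],[0.126,0,0,6,17,24,78],[0.126,0,0,6,20,22,78],[0.126,0,0,6,23,19,78]]' 40
python3 - <<'E'
from h import *
plan([.4602,.2738,.0744],tgt(-.157,.785))
E
```

```text
time: 1.1
tool_pos: [0.4558, 0.2694, 0.1704]
tool_rot: [-0.538, -0.459, 0.539, -0.459]
force: [0.7, -0.1, -0.4]
width: 0.911
t 1.1 pos [0.4558 0.2694 0.1704] F [ 0.7 -0.1 -0.4] w 77.8 q [ 0.41  0.06 -0.01  1.5   0.    2.14]
turn(tool) [-0.003  0.786  0.   ] shift in old tool axes mm [96.   3.7 -5.1] in new [71.5  3.7 64.3]
per-row turn [-0.     0.079  0.   ]
   [10.  0. -1.]
   [10.  0.  0.]
   [10.  0.  1.]
   [9. 0. 2.]
   [9. 0. 2.]
   [9. 0. 3.]
   [9. 0. 4.]
   [8. 0. 5.]
   [8. 0. 5.]
   [8. 0. 6.]
```

```bash
python3 -m pendant '[[0,0.079,0,10,1,-1,78],[0,0.079,0,10,1,0,78],[0,0.079,0,10,0,1,78],[0,0.079,0,9,1,2,78],[0,0.079,0,9,0,2,78],[0,0.079,0,9,0,3,78],[0,0.079,0,9,0,4,78],[0,0.079,0,8,0,5,78],[0,0.079,0,8,0,5,78],[0,0.075,0,8,0,6,78]]' 40
python3 - <<'E'
from h import *
need([.4702,.3367,.0108],tgt(-.157,.785))
snap('scene','s1');snap('top','t1');crop('s1',330,180,490,310,4.5,'s1c');crop('t1',140,165,280,285,5,'t1c')
E
```

```text
time: 2.1
tool_pos: [0.459, 0.2757, 0.0742]
tool_rot: [0.702, 0.601, -0.289, 0.248]
force: [-0.3, 0.8, -0.3]
width: 0.918
t 2.1 pos [0.459  0.2757 0.0742] F [-0.3  0.8 -0.3] w 78.4 q [-0.03 -0.14 -0.59  0.99  0.78  1.75]
turn(tool) [ 0.002 -0.004  0.002] shift in old tool axes mm [88.7  1.7  1.3] in new [88.7  1.5  1. ]
```

View pics/s1c.png

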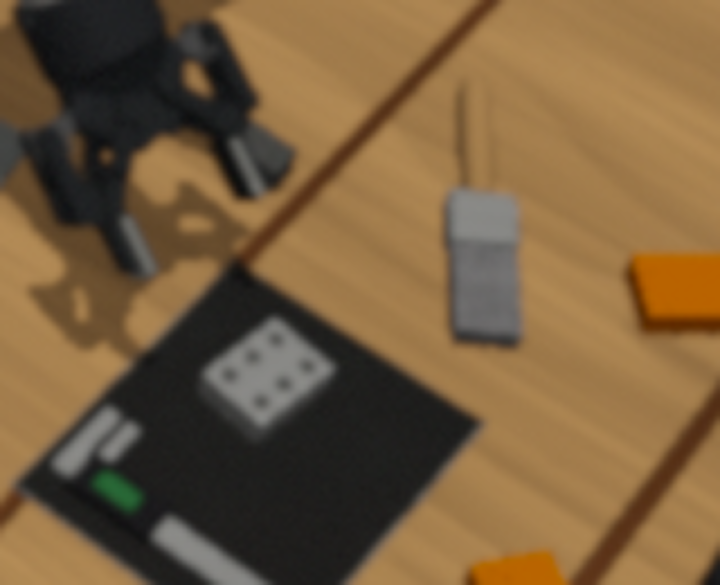

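View pics/t1c.png

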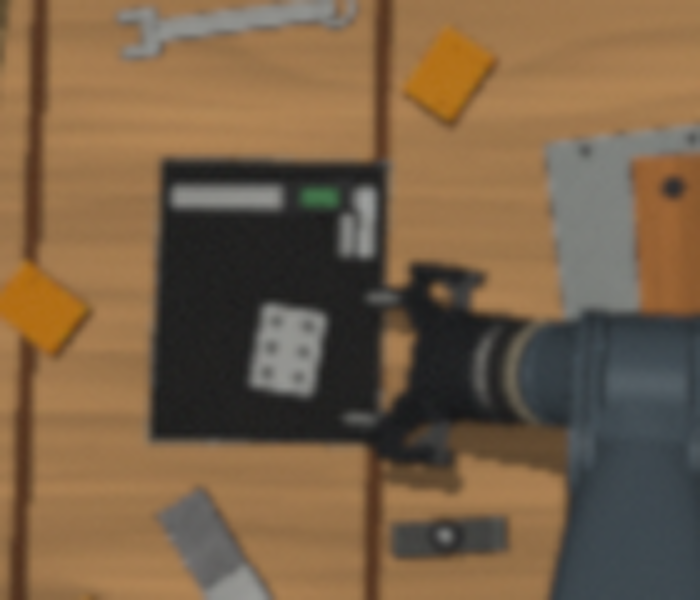

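```bash
python3 - <<'E'
from h import *
s,p,R=cur();M=R.as_matrix()
for b in(0,.006,.011):
  for sd in(1,-1):
    q=p-b*M[:,0]+sd*.039*M[:,1]; print(b,sd,q.round(3),'top crop',((proj('t1',q)-[140,165])*5).round(0),'scene crop',((proj('s1',q)-[330,180])*4.5).round(0))
E
```

```text
0 1 [0.495 0.269 0.07 ] top crop [365. 308.] scene crop [156. 288.]
0 -1 [0.418 0.281 0.071] top crop [345. 416.] scene crop [253. 217.]
0.006 1 [0.494 0.264 0.074] top crop [370. 309.] scene crop [151. 279.]
0.006 -1 [0.417 0.277 0.075] top crop [350. 416.] scene crop [249. 208.]
0.011 1 [0.493 0.261 0.078] top crop [374. 309.] scene crop [148. 271.]
0.011 -1 [0.416 0.273 0.078] top crop [354. 417.] scene crop [245. 200.]
```

```bash
python3 -m pendant '[[0,0,0,15,0.5,0.3,78],[0,0,0,15,0.5,0.3,78],[0,0,0,14,0.5,0.3,78],[0,0,0,13,0,0,78],[0,0,0,10,0,0,78],[0,0,0,8,0,0,78],[0,0,0,6,0,0,78],[0,0,0,4,0,0,78],[0,0,0,2,0,0,78],[0,0,0,0,0,0,78]]' 40
python3 - <<'E'
from h import *
need([.4702,.3367,.0108],tgt(-.157,.785))
snap('scene','s2');snap('top','t2');crop('s2',330,180,490,310,4.5,'s2c');crop('t2',140,165,280,285,5,'t2c')
E
```

```text
time: 3.2
tool_pos: [0.4701, 0.336, 0.0127]
tool_rot: [0.702, 0.601, -0.29, 0.249]
force: [-0.5, 0.5, 0.1]
width: 0.915
t 3.2 pos [0.4701 0.336  0.0127] F [-0.5  0.5  0.1] w 78.2 q [ 0.11 -0.03 -0.63  0.71  0.75  1.94]
turn(tool) [ 0.002 -0.001  0.002] shift in old tool axes mm [ 1.8 -0.   0.8] in new [ 1.8 -0.   0.8]
```

View pics/s2c.png

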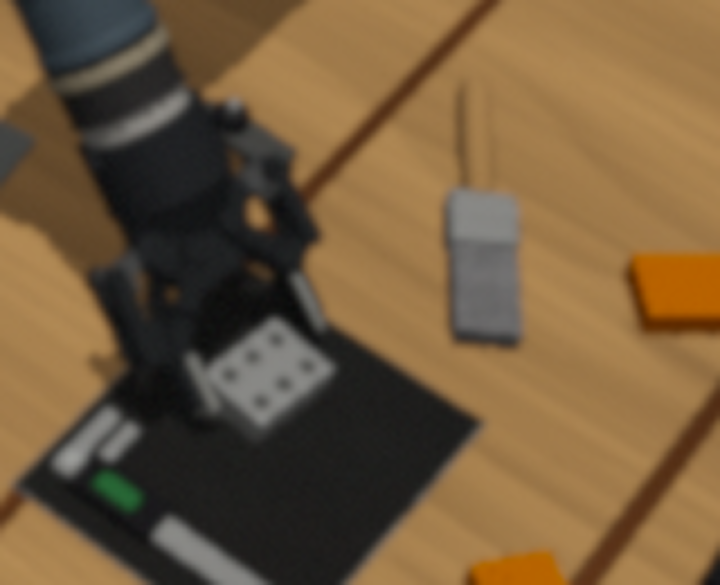

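View pics/t2c.png

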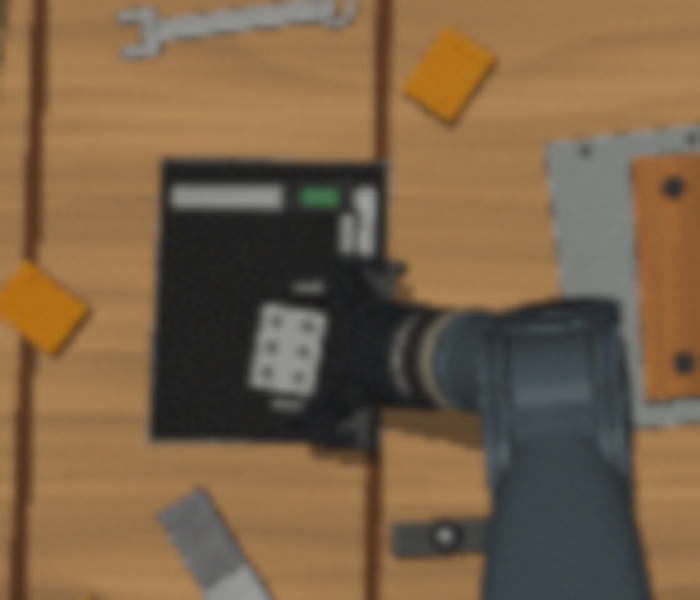

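```bash
python3 -m pendant '[[0,0,0,0,0,0,66],[0,0,0,0,0,0,56],[0,0,0,0,0,0,50],[0,0,0,0,0,0,50],[0,0,0,0,0,0,50],[0,0,0,0,0,0,50],[0,0,0,0,0,0,50],[0,0,0,0,0,0,50],[0,0,0,0,0,0,50],[0,0,0,0,0,0,50]]' 60
python3 - <<'E'
from h import *
plan([.45,.30,.15],tgt(-.1,.4))
E
```

```text
time: 4.3
tool_pos: [0.4703, 0.3359, 0.0134]
tool_rot: [0.702, 0.601, -0.29, 0.248]
force: [-3.4, -4.2, 6.2]
width: 0.684
t 4.3 pos [0.4703 0.3359 0.0134] F [-3.4 -4.2  6.2] w 58.4 q [ 0.11 -0.03 -0.63  0.71  0.75  1.94]
turn(tool) [-0.045 -0.387 -0.03 ] shift in old tool axes mm [-123.8  -14.5  -69.5] in new [-140.5  -16.6  -18.4]
per-row turn [-0.005 -0.039 -0.003]
   [-12.  -1.  -7.]
   [-13.  -1.  -6.]
   [-13.  -1.  -6.]
   [-13.  -1.  -5.]
   [-13.  -1.  -5.]
   [-13.  -2.  -4.]
   [-14.  -2.  -4.]
   [-14.  -2.  -3.]
   [-14.  -2.  -3.]
   [-14.  -2.  -2.]
```

```bash
python3 -m pendant '[[0,0,0,-3,0,-3,50],[0,0,0,-5,0,-5,50],[0,0,0,-8,0,-8,50],[0,0,0,-10,0,-10,50],[0,0,0,-12,0,-12,50],[0,0,0,-12,0,-12,50],[0,0,0,-12,0,-12,50],[0,0,0,-12,0,-12,50],[0,0,0,-10,0,-10,50],[0,0,0,-6,0,-6,50]]' 60
python3 - <<'E'
from h import *
snap('scene','s3');crop('s3',330,120,490,250,4.5,'s3c');
need([.45,.30,.15],tgt(-.1,.4))
E
```

```text
time: 5.3
tool_pos: [0.4708, 0.3359, 0.142]
tool_rot: [0.702, 0.601, -0.289, 0.25]
force: [-0.2, 0.4, -3.4]
width: 0.681
t 5.35 pos [0.4714 0.3362 0.1433] F [ 0.5  0.9 -2.6] w 58.1 q [ 0.11 -0.18 -0.49  1.    0.75  1.94]
turn(tool) [-0.042 -0.387 -0.034] shift in old tool axes mm [-32.4 -15.6  22.7] in new [-21.  -17.7  32.5]
```

View pics/s3c.png

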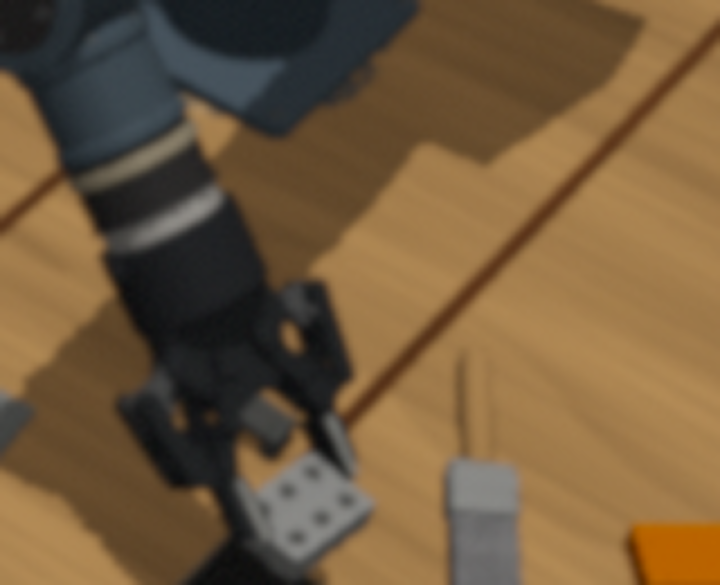

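```bash
python3 - <<'E'
from h import *
plan([.51,.09,.20],tgt(-.02,0))
E
```

```text
t 5.35 pos [0.4714 0.3362 0.1433] F [ 0.5  0.9 -2.6] w 58.1 q [ 0.11 -0.18 -0.49  1.    0.75  1.94]
turn(tool) [-0.125 -0.786 -0.057] shift in old tool axes mm [-208.    76.1  127.5] in new [-56.7  43.5 245.3]
per-row turn [-0.013 -0.079 -0.006]
   [-21.   8.  13.]
   [-20.   7.  14.]
   [-19.   7.  16.]
   [-17.   7.  18.]
   [-16.   6.  19.]
   [-14.   6.  20.]
   [-13.   6.  21.]
   [-11.   5.  22.]
   [-9.  5. 23.]
   [-8.  5. 24.]
```

```bash
python3 -m pendant '[[-0.013,-0.079,-0.006,-21,8,13,50],[-0.013,-0.079,-0.006,-20,7,14,50],[-0.013,-0.079,-0.006,-19,7,16,50],[-0.013,-0.079,-0.006,-17,7,18,50],[-0.013,-0.079,-0.006,-16,6,19,50],[-0.013,-0.079,-0.006,-14,6,20,50],[-0.013,-0.079,-0.006,-13,6,21,50],[-0.013,-0.079,-0.006,-11,5,22,50],[-0.013,-0.079,-0.006,-9,5,23,50],[-0.013,-0.079,-0.006,-8,5,24,50]]'
python3 - <<'E'
from h import *
plan([.5542,-.1618,.10],tgt(.120,-.785))
E
```

```text
time: 6.35
tool_pos: [0.5099, 0.0902, 0.1973]
tool_rot: [-0.5, -0.497, 0.507, -0.496]
force: [-0.1, 0.0, -4.9]
width: 0.682
t 6.35 pos [0.5099 0.0902 0.1973] F [-0.1  0.  -4.9] w 58.2 q [ 0.05  0.03  0.01  1.56 -0.01  1.63]
turn(tool) [-0.124 -0.778  0.059] shift in old tool axes mm [ 98.4  48.5 250.8] in new [249.4  13.8 112. ]
per-row turn [-0.012 -0.078  0.006]
   [10.  5. 25.]
   [12.  4. 24.]
   [14.  4. 23.]
   [15.  4. 22.]
   [17.  3. 21.]
   [19.  3. 20.]
   [20.  3. 18.]
   [22.  2. 17.]
   [23.  2. 15.]
   [24.  2. 13.]
```

```bash
python3 -m pendant '[[-0.012,-0.078,0.006,6,5,25,50],[-0.012,-0.078,0.006,9,4,24,50],[-0.012,-0.078,0.006,13,4,23,50],[-0.012,-0.078,0.006,15,4,22,50],[-0.012,-0.078,0.006,17,3,21,50],[-0.012,-0.078,0.006,19,3,20,50],[-0.012,-0.078,0.006,20,3,18,50],[-0.012,-0.078,0.006,22,2,17,50],[-0.012,-0.078,0.006,23,2,15,50],[-0.012,-0.078,0.006,24,2,13,50]]'
python3 - <<'E'
from h import *
need([.5542,-.1618,.04],tgt(.120,-.785))
snap('scene','s4');snap('top','t4');crop('s4',160,110,320,240,4.5,'s4c');crop('t4',250,165,390,285,5,'t4c')
E
```

```text
time: 7.35
tool_pos: [0.5535, -0.1603, 0.1058]
tool_rot: [0.256, 0.286, -0.613, 0.691]
force: [0.3, -0.4, -4.0]
width: 0.683
t 7.35 pos [ 0.5535 -0.1603  0.1058] F [ 0.3 -0.4 -4. ] w 58.3 q [-0.01  0.09 -0.29  1.05 -0.77  1.39]
turn(tool) [-0.004 -0.002 -0.   ] shift in old tool axes mm [ 47.8   0.3 -45.3] in new [ 47.7   0.5 -45.4]
```

View pics/s4c.png

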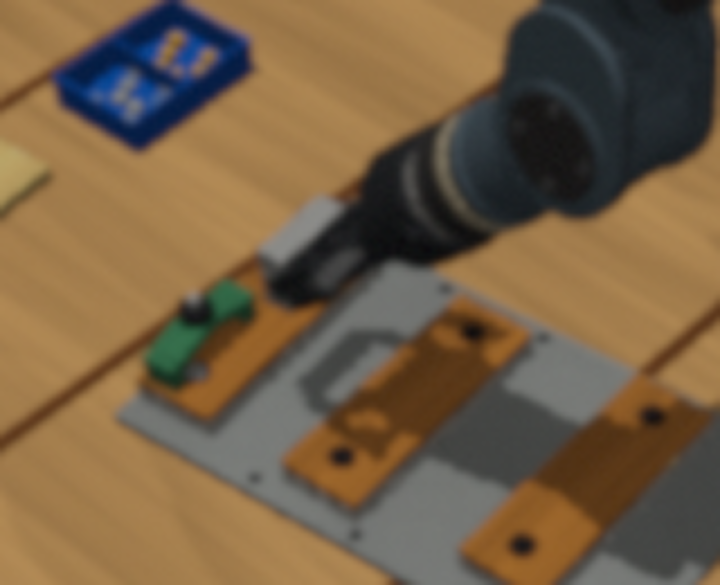

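View pics/t4c.png

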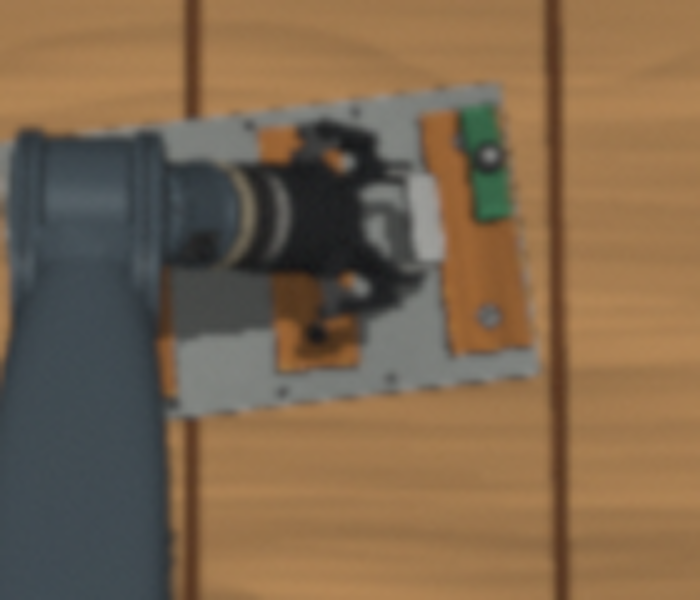

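```bash
python3 - <<'E'
from h import *
ex=np.array([.9928,.1201]);ey=np.array([-.1201,.9928])
W=np.array([ray('t4',((x+.5)/5+249.5,(y+.5)/5+164.5),.130)[:2] for x,y in[(410,175),(437,175),(445,261),(417,263)]])
print(W.round(4),W.mean(0),W@ex,W@ey,(W@ey).mean())
V=np.array([ray('t4',((x+.5)/5+249.5,(y+.5)/5+164.5),.028)[:2] for x,y in[(420,113),(452,352)]]);print(V,V@ey)
s,p,R=cur();print(p[:2]@ex,p[:2]@ey)
E
```

```text
[[ 0.584  -0.1511]
 [ 0.5841 -0.1698]
 [ 0.5238 -0.1748]
 [ 0.5223 -0.1554]] [ 0.55354275 -0.16277625] [0.56164781 0.5594511  0.49902874 0.49990361] [-0.22012533 -0.23873356 -0.23643586 -0.21704424] -0.22808474616494953
[[ 0.64717273 -0.16734132]
 [ 0.47056427 -0.18911944]] [-0.2438619  -0.24427255]
0.5265979685012696 -0.22532820325355912
```

```bash
python3 -m pendant '[[0,0,0,5,0,-5,50],[0,0,0,7,0,-7,50],[0,0,0,8,0,-8,50],[0,0,0,8,0,-8,50],[0,0,0,7,0,-7,50],[0,0,0,6,0,-6,50],[0,0,0,5,0,-5,50],[0,0,0,3,0,-3,50],[0,0,0,1.5,0,-1.5,50],[0,0,0,0.7,0,-0.7,50]]'
python3 - <<'E'
from h import *
need([.5535,-.1603,.0275],tgt(.120,-.785))
E
```

```text
time: 8.45
tool_pos: [0.5537, -0.1608, 0.0354]
tool_rot: [0.255, 0.285, -0.614, 0.69]
force: [-0.5, -0.0, -3.0]
width: 0.684
t 8.45 pos [ 0.5537 -0.1608  0.0354] F [-0.5 -0.  -3. ] w 58.4 q [-0.01  0.17 -0.36  0.91 -0.78  1.39]
turn(tool) [-0.005  0.001  0.001] shift in old tool axes mm [ 5.2 -0.2 -5.9] in new [ 5.2 -0.1 -5.9]
```

```bash
python3 -m pendant '[[0,0,0,0.5,0,-0.5,50],[0,0,0,0.5,0,-0.5,50],[0,0,0,0.5,0,-0.5,50],[0,0,0,0.5,0,-0.5,50],[0,0,0,0.5,0,-0.5,50],[0,0,0,0.5,0,-0.5,50],[0,0,0,0.5,0,-0.5,50],[0,0,0,0.5,0,-0.5,50],[0,0,0,0.3,0,-0.3,50],[0,0,0,0.2,0,-0.2,50]]'
```

```text
time: 9.45
tool_pos: [0.5536, -0.1607, 0.0289]
tool_rot: [0.255, 0.285, -0.614, 0.69]
force: [-0.1, -0.2, -4.2]
width: 0.68
```

```bash
python3 -m pendant '[[0,0,0,0.2,0,-0.2,50],[0,0,0,0.2,0,-0.2,50],[0,0,0,0.2,0,-0.2,50],[0,0,0,0.2,0,-0.2,50],[0,0,0,0.2,0,-0.2,50],[0,0,0,0.2,0,-0.2,50],[0,0,0,0.2,0,-0.2,50],[0,0,0,0.2,0,-0.2,50],[0,0,0,0.2,0,-0.2,50],[0,0,0,0.2,0,-0.2,50]]'
```

```text
time: 10.45
tool_pos: [0.5539, -0.1611, 0.0277]
tool_rot: [0.255, 0.284, -0.614, 0.691]
force: [-3.9, 3.7, 6.1]
width: 0.682
```

```bash
python3 -m pendant '[[0,0,0,0,0,0,62],[0,0,0,0,0,0,66],[0,0,0,0,0,0,70],[0,0,0,0,0,0,76],[0,0,0,0,0,0,82],[0,0,0,-4,0,0,85],[0,0,0,-10,0,0,85],[0,0,0,-20,0,0,85],[0,0,0,-30,0,0,85],[0,0,0,-30,0,0,85]]'
python3 - <<'E'
from h import *
need([.5535,-.1603,.0275],tgt(.120,-.785))
snap('scene','s5');snap('top','t5');crop('s5',160,110,320,240,4.5,'s5c');crop('t5',250,165,390,285,5,'t5c')
E
```

```text
time: 11.45
tool_pos: [0.5453, -0.0938, 0.0937]
tool_rot: [0.255, 0.285, -0.614, 0.69]
force: [-0.2, -0.4, 0.5]
width: 0.995
t 11.45 pos [ 0.5453 -0.0938  0.0937] F [-0.2 -0.4  0.5] w 84.9 q [ 0.12  0.15 -0.26  1.16 -0.79  1.57]
turn(tool) [-0.006  0.001  0.001] shift in old tool axes mm [94.2  0.3  0.5] in new [94.2  0.2  0.6]
```

View pics/s5c.png

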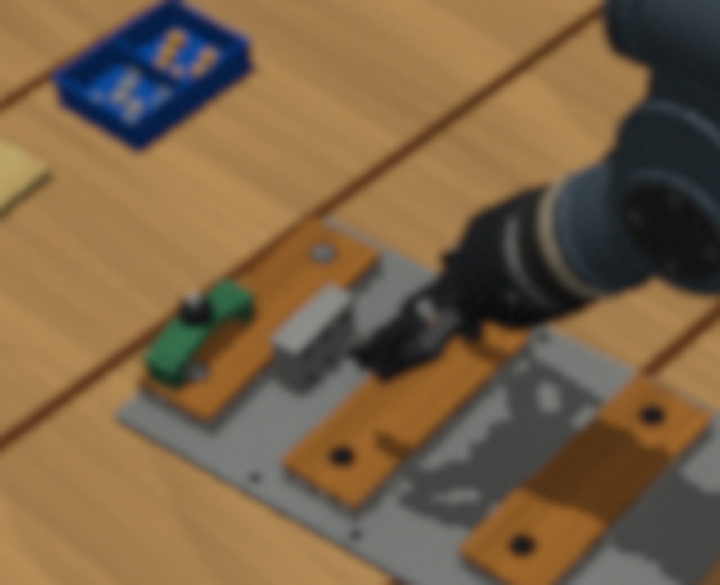

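View pics/t5c.png

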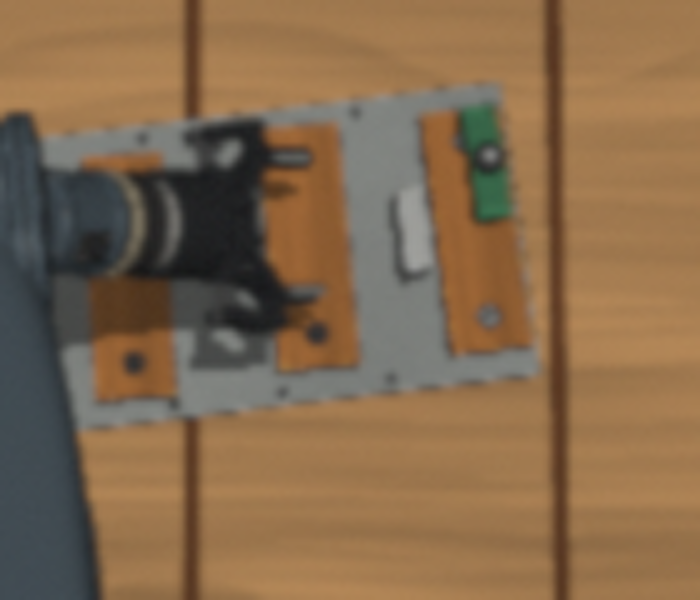

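```bash
python3 - <<'E'
from h import *
plan([.538,-.0256,.085],tgt(.120,0))
E
```

```text
t 11.55 pos [ 0.5488 -0.0922  0.0971] F [ 0.4 -0.4  0.5] w 85.1 q [ 0.12  0.15 -0.25  1.16 -0.79  1.57]
turn(tool) [-0.005  0.786 -0.01 ] shift in old tool axes mm [-39.2  -2.9 -56.2] in new [ 12.1  -2.8 -67.5]
per-row turn [-0.     0.079 -0.001]
   [-4. -0. -6.]
   [-3. -0. -6.]
   [-3. -0. -6.]
   [-2. -0. -6.]
   [-2. -0. -7.]
   [-1. -0. -7.]
   [-1. -0. -7.]
   [-0. -0. -7.]
   [ 0. -0. -7.]
   [ 1. -0. -7.]
```

```bash
python3 -m pendant '[[0,0.079,-0.001,-4,0,-6,85],[0,0.079,-0.001,-3,0,-6,85],[0,0.079,-0.001,-3,0,-6,85],[0,0.079,-0.001,-2,0,-6,85],[0,0.079,-0.001,-2,0,-7,85],[0,0.079,-0.001,-1,0,-7,85],[0,0.079,-0.001,-1,0,-7,85],[0,0.079,-0.001,0,-1,-7,85],[0,0.079,-0.001,0,-1,-7,85],[0,0.075,-0.001,0,0,-7,85]]'
python3 - <<'E'
from h import *
need([.538,-.0256,.01],tgt(.120,0))
E
```

```text
time: 12.55
tool_pos: [0.5358, -0.0275, 0.0793]
tool_rot: [0.47, 0.529, -0.472, 0.525]
force: [-0.2, 0.1, 0.3]
width: 0.998
t 12.55 pos [ 0.5358 -0.0275  0.0793] F [-0.2  0.1  0.3] w 85.2 q [-0.18  0.11 -0.14  1.33  0.    1.28]
turn(tool) [-0.008 -0.003  0.006] shift in old tool axes mm [69.3  2.8 -1.4] in new [69.3  2.4 -1.6]
```

```bash
python3 -m pendant '[[-0.008,-0.003,0.006,10,2,-1,85],[0,0,0,12,0,0,85],[0,0,0,12,0,0,85],[0,0,0,11,0,0,85],[0,0,0,9,0,0,85],[0,0,0,6,0,0,85],[0,0,0,4,0,0,85],[0,0,0,2,0,0,85],[0,0,0,1,0,0,85],[0,0,0,0,0,0,85]]'
python3 - <<'E'
from h import *
need([.538,-.0256,.004],tgt(.120,0))
snap('scene','s6');crop('s6',160,110,320,240,4.5,'s6c')
E
```

```text
time: 13.55
tool_pos: [0.5382, -0.0264, 0.0129]
tool_rot: [0.469, 0.528, -0.47, 0.53]
force: [-0.1, 0.1, 0.0]
width: 0.994
t 13.55 pos [ 0.5382 -0.0264  0.0129] F [-0.1  0.1  0. ] w 84.9 q [-0.17  0.15 -0.23  1.19 -0.    1.28]
turn(tool) [ 0.     0.003 -0.001] shift in old tool axes mm [ 8.9 -0.1 -0.8] in new [ 8.9 -0.1 -0.8]
```

View pics/s6c.png

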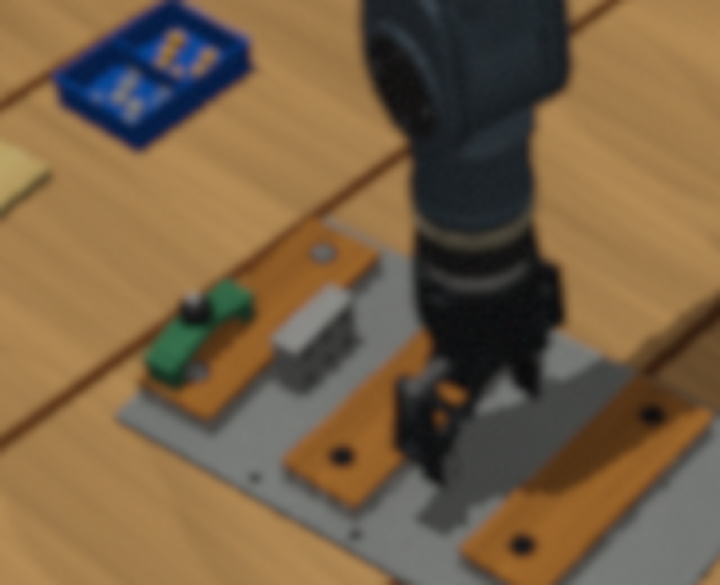

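```bash
python3 -m pendant '[[0,0,0,3,0,0,85],[0,0,0,3,0,0,85],[0,0,0,2,0,0,85],[0,0,0,1.5,0,0,85],[0,0,0,1,0,0,85],[0,0,0,0,0,2,85],[0,0,0,0,0,3,85],[0,0,0,0,0,3,85],[0,0,0,0,0,1,85],[0,0,0,0,0,0,85]]'
python3 - <<'E'
from h import *
need([.538,-.0256,.004],tgt(.120,0))
snap('scene','s7');crop('s7',160,110,320,240,4.5,'s7c')
E
```

```text
time: 14.6
tool_pos: [0.5391, -0.0355, 0.0022]
tool_rot: [0.469, 0.528, -0.47, 0.53]
force: [0.1, -0.5, -0.0]
width: 0.993
t 14.6 pos [ 0.5391 -0.0355  0.0022] F [ 0.1 -0.5 -0. ] w 84.8 q [-0.19  0.16 -0.24  1.17 -0.    1.26]
turn(tool) [-0.     0.003 -0.   ] shift in old tool axes mm [ -1.8   0.1 -10. ] in new [ -1.8   0.1 -10. ]
```

View pics/s7c.png

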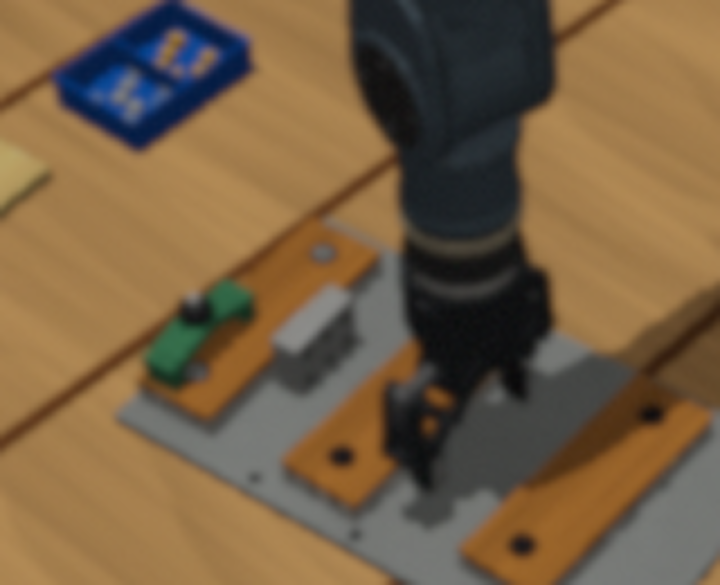

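```bash
python3 -m pendant '[[0,0,0,0,0,2,85],[0,0,0,0,0,3,85],[0,0,0,0,0,3.5,85],[0,0,0,0,0,4,85],[0,0,0,0,0,4,85],[0,0,0,0,0,4,85],[0,0,0,0,0,4,85],[0,0,0,0,0,4,85],[0,0,0,0,0,3,85],[0,0,0,0,0,2,85]]'
```

```text
time: 15.65
tool_pos: [0.5429, -0.0689, 0.002]
tool_rot: [0.468, 0.528, -0.47, 0.53]
force: [-0.5, 2.1, 0.1]
width: 0.994
```

```bash
python3 - <<'E'
from h import *
ey=np.array([-.1201,.9928]);s,p,R=cur();print(p[:2]@ey)
need([.538,-.0256,.004],tgt(.120,0))
snap('scene','s8');snap('top','t8');crop('s8',160,110,320,240,4.5,'s8c');crop('t8',250,165,390,285,5,'t8c')
E
```

```text
-0.13356497982857474
t 15.65 pos [ 0.5429 -0.0689  0.002 ] F [-0.5  2.1  0.1] w 84.9 q [-0.25  0.18 -0.22  1.17 -0.    1.2 ]
turn(tool) [-0.     0.003  0.   ] shift in old tool axes mm [ -2.1   0.3 -43.5] in new [ -2.    0.3 -43.5]
```

View pics/s8c.png

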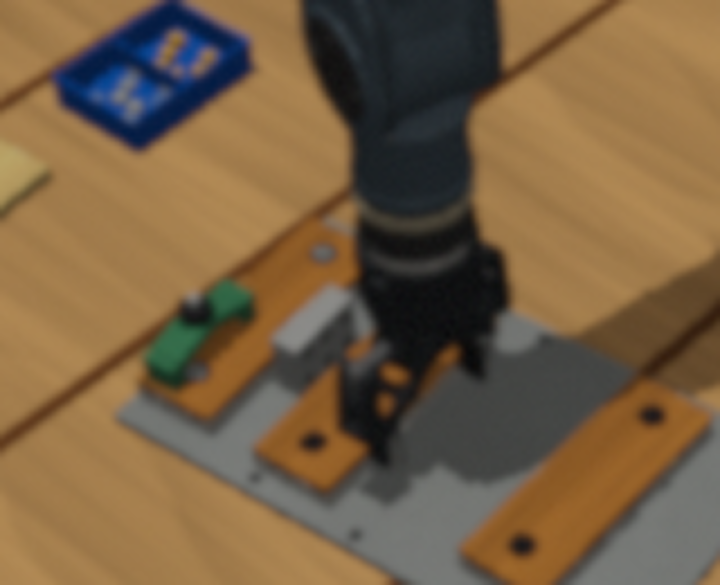

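View pics/t8c.png

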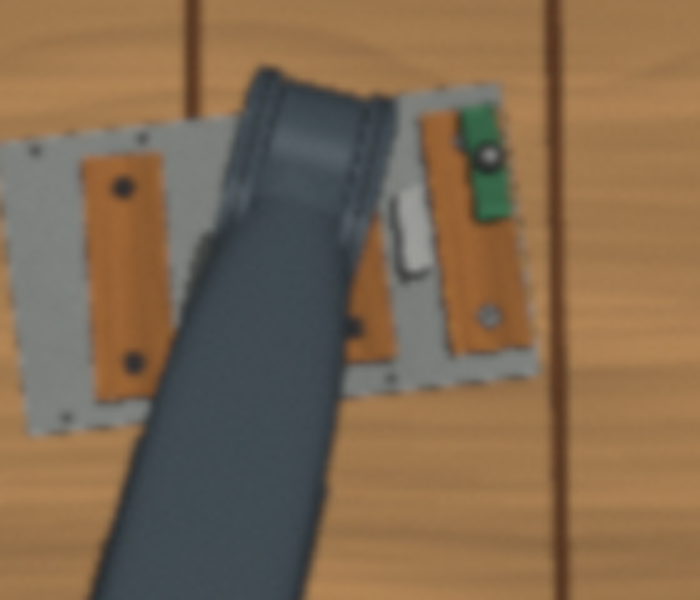

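```bash
python3 -m pendant '[[0,0,0,0,0,2,85],[0,0,0,0,0,2,85],[0,0,0,0,0,2,85],[0,0,0,0,0,2,85],[0,0,0,0,0,2,85],[0,0,0,0,0,1.5,85],[0,0,0,0,0,1,85],[0,0,0,0,0,1,85],[0,0,0,0,0,1,85],[0,0,0,0,0,0.5,85]]'; python3 -c "
from h import *
s,p,R=cur();print(p[:2]@np.array([-.1201,.9928]))"
```

```text
time: 16.75
tool_pos: [0.5445, -0.0824, 0.0021]
tool_rot: [0.469, 0.529, -0.469, 0.529]
force: [-0.7, 5.4, -1.0]
width: 0.997
-0.14722373820433896
```

```bash
python3 -m pendant '[[0,0,0,0,0,0.3,85],[0,0,0,0,0,0.3,85],[0,0,0,0,0,0.3,85],[0,0,0,0,0,0.3,85],[0,0,0,0,0,0.2,85],[0,0,0,0,0,0.2,85],[0,0,0,0,0,0.2,85],[0,0,0,0,0,0.2,85],[0,0,0,0,0,0,85],[0,0,0,0,0,0,85]]'; python3 -c "
from h import *
s,p,R=cur();print(p[:2]@np.array([-.1201,.9928]))"
```

```text
time: 17.75
tool_pos: [0.5449, -0.0855, 0.0021]
tool_rot: [0.468, 0.528, -0.47, 0.53]
force: [0.1, 4.3, -2.4]
width: 0.996
-0.15034245207606742
```

```bash
python3 -m pendant '[[0,0,0,0,0,0.3,85],[0,0,0,0,0,0.3,85],[0,0,0,0,0,0.3,85],[0,0,0,0,0,0.2,85],[0,0,0,0,0,0.2,85],[0,0,0,0,0,0.2,85],[0,0,0,0,0,0.2,85],[0,0,0,0,0,0.2,85],[0,0,0,0,0,0,85],[0,0,0,0,0,0,85]]'; python3 -c "
from h import *
s,p,R=cur();print(p[:2]@np.array([-.1201,.9928]))"
```

```text
time: 18.75
tool_pos: [0.5452, -0.0873, 0.0022]
tool_rot: [0.468, 0.528, -0.47, 0.53]
force: [-1.5, 3.4, -1.9]
width: 0.998
-0.1521567886999293
```

```bash
python3 -m pendant '[[0,0,0,0,0,0.3,85],[0,0,0,0,0,0.3,85],[0,0,0,0,0,0.3,85],[0,0,0,0,0,0.3,85],[0,0,0,0,0,0.2,85],[0,0,0,0,0,0.2,85],[0,0,0,0,0,0.2,85],[0,0,0,0,0,0.2,85],[0,0,0,0,0,0,85],[0,0,0,0,0,0,85]]'; python3 -c "
from h import *
s,p,R=cur();print(p[:2]@np.array([-.1201,.9928]))"
```

```text
time: 19.75
tool_pos: [0.5452, -0.0879, 0.0021]
tool_rot: [0.469, 0.529, -0.469, 0.529]
force: [-1.2, 6.8, -1.7]
width: 0.997
-0.15270582183802656
```

```bash
python3 -m pendant '[[0,0,0,0,0,0.3,85],[0,0,0,0,0,0.3,85],[0,0,0,0,0,0.3,85],[0,0,0,0,0,0.3,85],[0,0,0,0,0,0.3,85],[0,0,0,0,0,0.3,85],[0,0,0,0,0,0.2,85],[0,0,0,0,0,0,85],[0,0,0,0,0,0,85],[0,0,0,0,0,0,85]]'; python3 - <<'E'
from h import *
s,p,R=cur();print(p[:2]@np.array([-.1201,.9928]))
snap('scene','s9');snap('top','t9');crop('s9',160,110,320,240,4.5,'s9c');crop('t9',250,165,390,285,5,'t9c')
E
```

```text
time: 20.75
tool_pos: [0.5451, -0.0879, 0.0021]
tool_rot: [0.469, 0.531, -0.468, 0.529]
force: [-1.3, 11.9, 1.0]
width: 0.995
-0.15273388756464512
```

View pics/s9c.png

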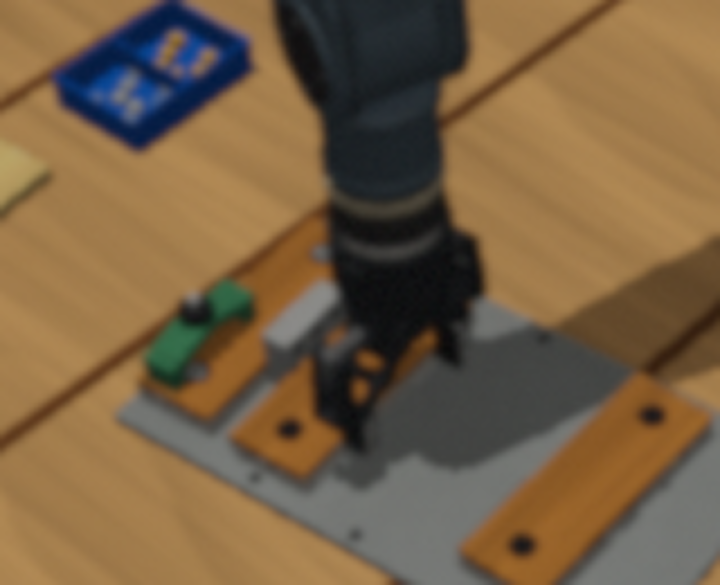

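View pics/t9c.png

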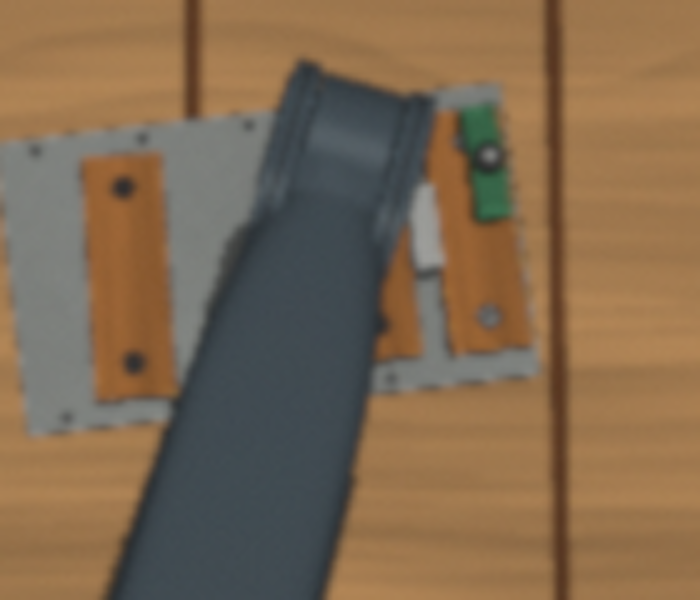

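```bash
python3 -m pendant '[[0,0,0,0,0,-3,85],[0,0,0,0,0,-5,85],[0,0,0,-2,0,-6,85],[0,0,0,-8,0,-3,85],[0,0,0,-14,0,0,85],[0,0,0,-16,0,0,85],[0,0,0,-16,0,0,85],[0,0,0,-14,0,0,85],[0,0,0,-8,0,0,85],[0,0,0,-4,0,0,85]]'; python3 - <<'E'
from h import *
ex=np.array([.9928,.1201]);ey=np.array([-.1201,.9928])
s,p,R=cur();print(p[:2]@ey)
t=.530*ex-.2337*ey; print(t)
need([t[0],t[1],.09],tgt(.120,0))
snap('scene','s10');snap('top','t10');crop('s10',160,110,320,240,4.5,'s10c');crop('t10',250,165,390,285,5,'t10c')
E
```

```text
time: 21.85
tool_pos: [0.5446, -0.0746, 0.086]
tool_rot: [0.469, 0.527, -0.469, 0.531]
force: [0.1, -0.3, -0.1]
width: 0.995
-0.13941850132832245
[ 0.55425137 -0.16836436]
t 21.85 pos [ 0.5446 -0.0746  0.086 ] F [ 0.1 -0.3 -0.1] w 85.0 q [-0.26  0.13 -0.11  1.33 -0.    1.19]
turn(tool) [-0.     0.004 -0.003] shift in old tool axes mm [-3.6 -1.6 94.3] in new [-4.  -1.6 94.3]
```

View pics/s10c.png

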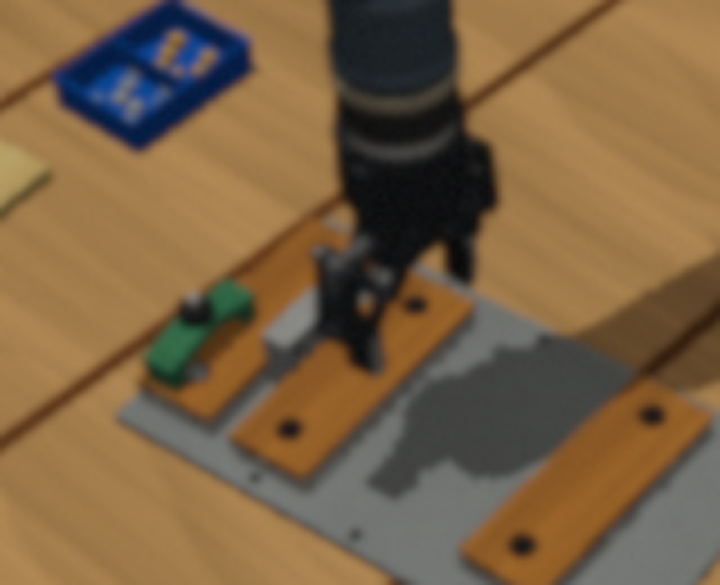

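View pics/t10c.png

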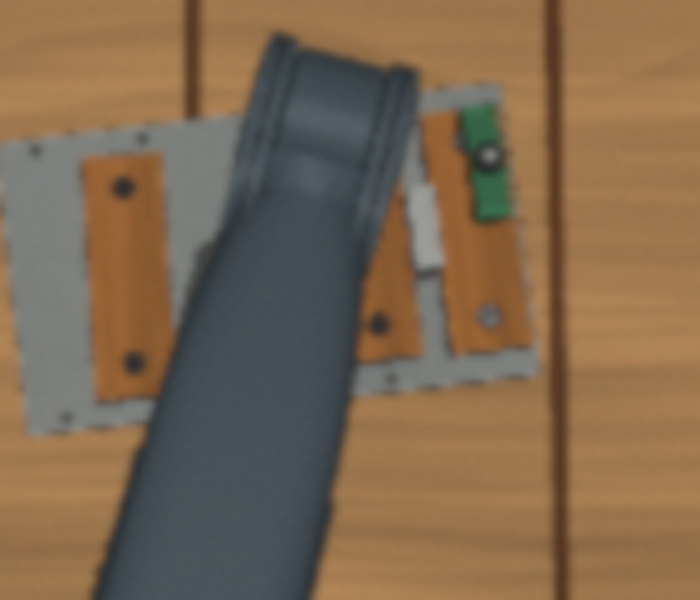

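```bash
python3 - <<'E'
from h import *
ex=np.array([.9928,.1201]);ey=np.array([-.1201,.9928])
g=lambda f,x,y,z: ray(f,((x+.5)/5+249.5,(y+.5)/5+164.5),z)[:2]
for q in[(412,185),(432,183),(441,267),(417,270)]:
  w=g('t10',*q,.053);print(w@ex,w@ey)
for q in[(420,113),(452,352),(419,357)]:
  w=g('t10',*q,.028);print('slat',w@ex,w@ey)
E
```

```text
0.566094953168553 -0.22856617827752407
0.5658545722282659 -0.24311743421913506
0.5042719196919621 -0.24164529476884697
0.5041262962995785 -0.22420319329210733
slat 0.6224153973796225 -0.24386190477599004
slat 0.4444629649531568 -0.244272547242487
slat 0.44362965963737755 -0.2199966267421998
```

```bash
python3 -m pendant '[[0,0.004,-0.003,-1,0,4,80],[0,0,0,-1,0.2,8,78],[0,0,0,0,0.2,12,78],[0,0,0,0,0.2,14,78],[0,0,0,0,0.2,14,78],[0,0,0,0,0.2,14,78],[0,0,0,0,0.2,12,78],[0,0,0,0,0.2,9,78],[0,0,0,0,0,5,78],[0,0,0,0,0,2,78]]'; python3 - <<'E'
from h import *
ex=np.array([.9928,.1201]);ey=np.array([-.1201,.9928])
t=.533*ex-.2338*ey
need([t[0],t[1],.033],tgt(.120,0))
E
```

```text
time: 22.95
tool_pos: [0.5563, -0.1678, 0.0861]
tool_rot: [0.469, 0.53, -0.47, 0.528]
force: [-0.4, 1.0, -0.1]
width: 0.912
t 22.95 pos [ 0.5563 -0.1678  0.0861] F [-0.4  1.  -0.1] w 77.9 q [-0.41  0.21 -0.01  1.35 -0.    1.04]
turn(tool) [-0.    -0.001  0.003] shift in old tool axes mm [53.1  1.   0.4] in new [53.1  0.9  0.4]
```

```bash
python3 -m pendant '[[0,0,0.003,5,1,0.3,78],[0,0,0,8,0,0,78],[0,0,0,9,0,0,78],[0,0,0,9,0,0,78],[0,0,0,8,0,0,78],[0,0,0,6,0,0,78],[0,0,0,4,0,0,78],[0,0,0,2.5,0,0,78],[0,0,0,1,0,0,78],[0,0,0,0,0,0,78]]'; python3 - <<'E'
from h import *
ex=np.array([.9928,.1201]);ey=np.array([-.1201,.9928])
t=.533*ex-.2338*ey
need([t[0],t[1],.033],tgt(.120,0))
snap('scene','s11');crop('s11',160,110,320,240,4.5,'s11c')
E
```

```text
time: 23.95
tool_pos: [0.5574, -0.1675, 0.0337]
tool_rot: [0.469, 0.529, -0.469, 0.529]
force: [-0.2, -0.4, -0.3]
width: 0.914
t 23.95 pos [ 0.5574 -0.1675  0.0337] F [-0.2 -0.4 -0.3] w 78.0 q [-0.41  0.24 -0.08  1.25  0.    1.04]
turn(tool) [ 0.    -0.001 -0.   ] shift in old tool axes mm [ 0.7 -0.3  0.6] in new [ 0.7 -0.3  0.6]
```

View pics/s11c.png

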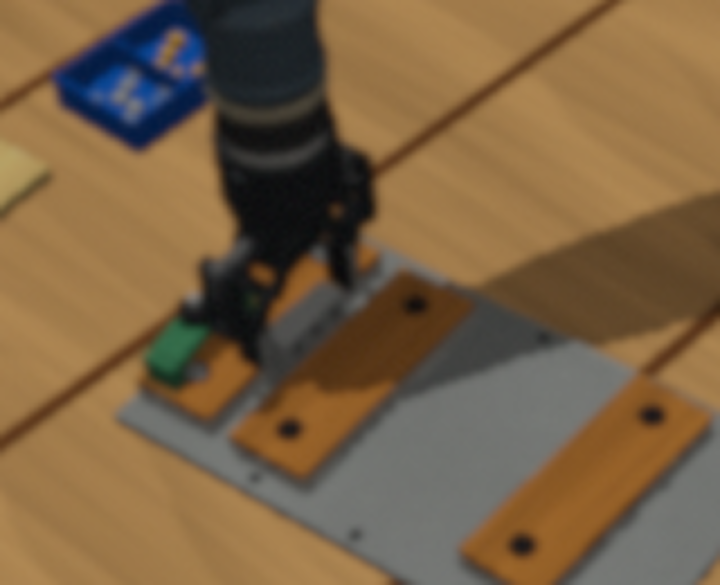

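```bash
python3 - <<'E'
from h import *
s,p,R=cur();M=R.as_matrix()
for b in(0,.006,.011):
  for sd in(.04,-.04,.046,-.046):
    q=p-b*M[:,0]+sd*M[:,1]; print(b,sd,q.round(3),((proj('s11',q)-[160,110])*4.5).round(0))
i=cv2.imread('pics/s11.png')[165:200,200:260]; cv2.imwrite('pics/s11d.png',cv2.resize(i,None,fx=13,fy=13,interpolation=cv2.INTER_CUBIC))
E
```

```text
0 0.04 [ 0.597 -0.163  0.034] [263. 372.]
0 -0.04 [ 0.518 -0.172  0.034] [341. 297.]
0 0.046 [ 0.603 -0.162  0.034] [256. 377.]
0 -0.046 [ 0.512 -0.173  0.034] [347. 292.]
0.006 0.04 [ 0.597 -0.163  0.04 ] [261. 365.]
0.006 -0.04 [ 0.518 -0.172  0.04 ] [340. 291.]
0.006 0.046 [ 0.603 -0.162  0.04 ] [255. 371.]
0.006 -0.046 [ 0.512 -0.173  0.04 ] [346. 285.]
0.011 0.04 [ 0.597 -0.163  0.045] [261. 360.]
0.011 -0.04 [ 0.518 -0.172  0.045] [340. 285.]
0.011 0.046 [ 0.603 -0.162  0.045] [254. 366.]
0.011 -0.046 [ 0.512 -0.173  0.045] [345. 280.]
```

View pics/s11d.png

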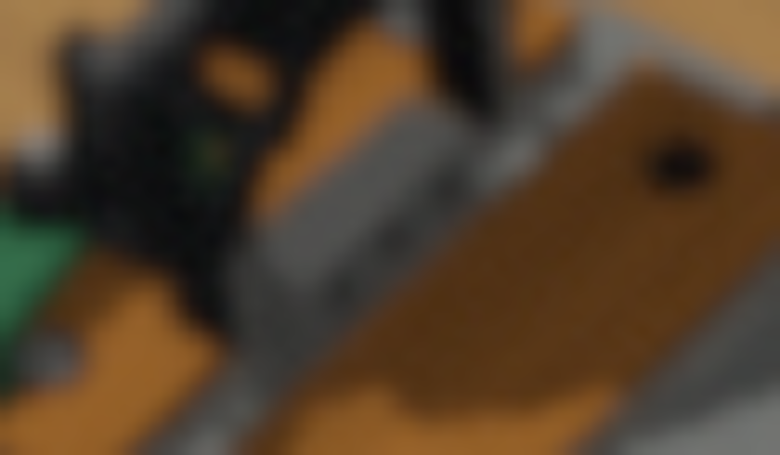

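```bash
python3 -m pendant '[[0,0,0,0,0,0,72],[0,0,0,0,0,0,68],[0,0,0,0,0,0,64],[0,0,0,0,0,0,60],[0,0,0,0,0,0,56],[0,0,0,0,0,0,52],[0,0,0,0,0,0,50],[0,0,0,0,0,0,50],[0,0,0,0,0,0,50],[0,0,0,0,0,0,50]]' 50; python3 - <<'E'
from h import *
need([.5,0,.033],tgt(.120,0))
E
```

```text
time: 25.0
tool_pos: [0.5556, -0.1677, 0.0341]
tool_rot: [0.468, 0.53, -0.47, 0.528]
force: [-4.8, 0.2, 6.5]
width: 0.685
t 25.0 pos [ 0.5556 -0.1677  0.0341] F [-4.8  0.2  6.5] w 58.5 q [-0.41  0.24 -0.08  1.25 -0.    1.04]
turn(tool) [-0.    -0.001  0.003] shift in old tool axes mm [   1.3  -35.2 -173.1] in new [   1.1  -35.1 -173.1]
```

```bash
python3 -m pendant '[[0,0,0,-1,0,0,50],[0,0,0,-2,0,0,50],[0,0,0,-4,0,0,50],[0,0,0,-6,0,0,50],[0,0,0,-8,0,0,50],[0,0,0,-8,0,0,50],[0,0,0,-8,0,0,50],[0,0,0,-8,0,0,50],[0,0,0,-8,0,0,50],[0,0,0,-7,0,0,50]]'; python3 - <<'E'
from h import *
ey=np.array([-.1201,.9928])
t=np.array([.5556,-.1677])+.0807*ey; print(t)
need([t[0],t[1],.10],tgt(.120,0))
snap('top','t12');crop('t12',250,165,390,285,5,'t12c');snap('scene','s12');crop('s12',160,110,320,240,4.5,'s12c')
E
```

```text
time: 26.0
tool_pos: [0.5575, -0.1674, 0.0946]
tool_rot: [0.469, 0.529, -0.469, 0.529]
force: [0.9, 0.2, -3.7]
width: 0.689
[ 0.54590793 -0.08758104]
t 26.0 pos [ 0.5575 -0.1674  0.0946] F [ 0.9  0.2 -3.7] w 58.8 q [-0.41  0.21  0.    1.37  0.    1.04]
turn(tool) [ 0.    -0.001 -0.001] shift in old tool axes mm [ -5.3  -2.  -80.7] in new [ -5.4  -2.  -80.7]
```

View pics/s12c.png

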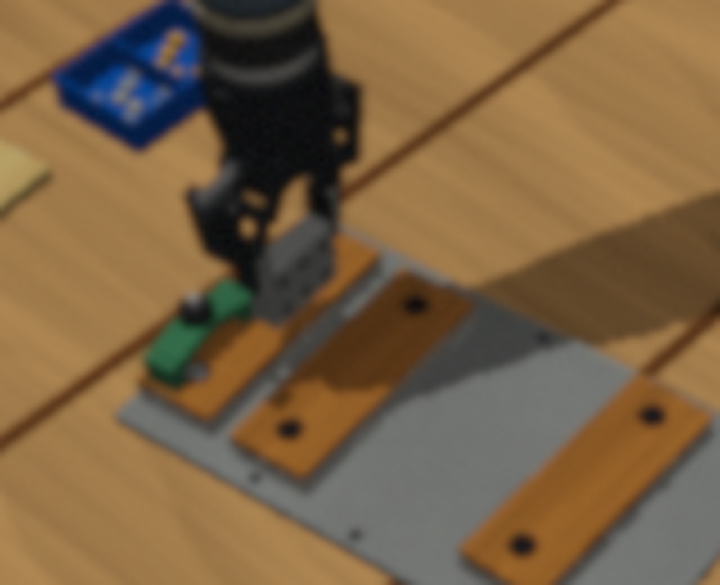

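View pics/t12c.png

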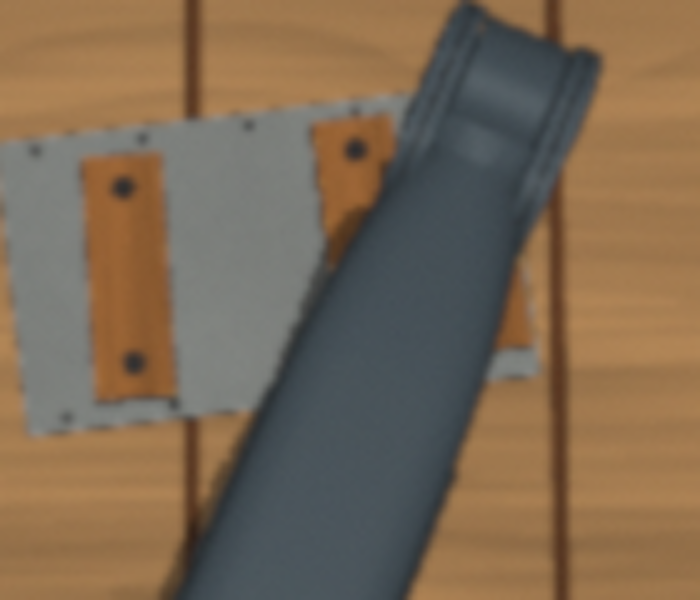

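```bash
python3 -m pendant '[[0,0,-0.001,0,0,-3,50],[0,0,0,0,0,-6,50],[0,0,0,0,0,-10,50],[0,0,0,0,0,-13,50],[0,0,0,0,0,-14,50],[0,0,0,0,0,-13,50],[0,0,0,0,0,-10,50],[0,0,0,0,0,-7,50],[0,0,0,0,0,-4,50],[0,0,0,0,0,-1.2,50]]'; python3 - <<'E'
from h import *
t=np.array([.5459,-.0871]); need([t[0],t[1],.034],tgt(.120,0))
E
```

```text
time: 27.1
tool_pos: [0.5476, -0.0865, 0.0938]
tool_rot: [0.469, 0.53, -0.469, 0.529]
force: [0.1, -0.6, -3.7]
width: 0.684
t 27.1 pos [ 0.5476 -0.0865  0.0938] F [ 0.1 -0.6 -3.7] w 58.4 q [-0.28  0.14 -0.08  1.36  0.    1.17]
turn(tool) [ 0.001 -0.001  0.001] shift in old tool axes mm [59.8 -1.7  0.5] in new [59.8 -1.8  0.4]
```

```bash
python3 -m pendant '[[0,0,0,5,0,0.3,50],[0,0,0,8,0,0,50],[0,0,0,10,0,0,50],[0,0,0,10,0,0,50],[0,0,0,8,0,0,50],[0,0,0,6,0,0,50],[0,0,0,4,0,0,50],[0,0,0,3,0,0,50],[0,0,0,1.5,0,0,50],[0,0,0,1,0,0,50]]'; python3 - <<'E'
from h import *
t=np.array([.5459,-.0871]); need([t[0],t[1],.034],tgt(.120,0)); print(cur()[1][:2]@[-.1201,.9928])
E
```

```text
time: 28.1
tool_pos: [0.5478, -0.0871, 0.0374]
tool_rot: [0.469, 0.529, -0.469, 0.529]
force: [-0.1, 0.3, -3.2]
width: 0.691
t 28.1 pos [ 0.5478 -0.0871  0.0374] F [-0.1  0.3 -3.2] w 59.0 q [-0.28  0.17 -0.15  1.24  0.    1.17]
turn(tool) [ 0.    -0.001  0.   ] shift in old tool axes mm [ 3.4 -1.9 -0.3] in new [ 3.4 -1.9 -0.3]
-0.15230777448186555
```

```bash
python3 -m pendant '[[0,0,0,0.4,0,0,50],[0,0,0,0.4,0,0,50],[0,0,0,0.4,0,0,50],[0,0,0,0.4,0,0,50],[0,0,0,0.4,0,0,50],[0,0,0,0.4,0,0,50],[0,0,0,0.4,0,0,50],[0,0,0,0.3,0,0,50],[0,0,0,0.3,0,0,50],[0,0,0,0,0,0,50]]'
```

```text
time: 29.1
tool_pos: [0.5476, -0.0871, 0.0342]
tool_rot: [0.469, 0.53, -0.469, 0.529]
force: [-2.0, -0.4, -0.1]
width: 0.685
```

```bash
python3 -m pendant '[[0,0,0,0.3,0,0,50],[0,0,0,0.2,0,0,50],[0,0,0,0,0,0,61],[0,0,0,0,0,0,65],[0,0,0,0,0,0,69],[0,0,0,0,0,0,74],[0,0,0,0,0,0,79],[0,0,0,-1,0,0,80],[0,0,0,-4,0,0,80],[0,0,0,-8,0,0,80]]'
python3 -m pendant '[[0,0,0,-10,0,0,85],[0,0,0,-12,0,-2,85],[0,0,0,-12,0,-10,85],[0,0,0,-12,0,-20,85],[0,0,0,-6,0,-28,85],[0,0,0,0,0,-32,85],[0,0,0,0,0,-32,85],[0,0,0,0,0,-28,85],[0,0,0,0,0,-18,85],[0,0,0,0,0,-8,85]]'
python3 - <<'E'
from h import *
print(cur()[1][:2]@[-.1201,.9928],cur()[1][:2]@[.9928,.1201])
snap('top','t13');crop('t13',250,165,390,285,5,'t13c');snap('scene','s13');crop('s13',160,110,320,240,4.5,'s13c')
E
```

```text
time: 30.1
tool_pos: [0.547, -0.0869, 0.046]
tool_rot: [0.469, 0.53, -0.469, 0.528]
force: [0.2, 0.5, -0.6]
width: 0.937
time: 31.1
tool_pos: [0.5261, 0.0919, 0.0997]
tool_rot: [0.469, 0.53, -0.468, 0.529]
force: [0.0, -0.6, 0.1]
width: 0.993
0.028047062163522804 0.5333406540181707
```

View pics/s13c.png

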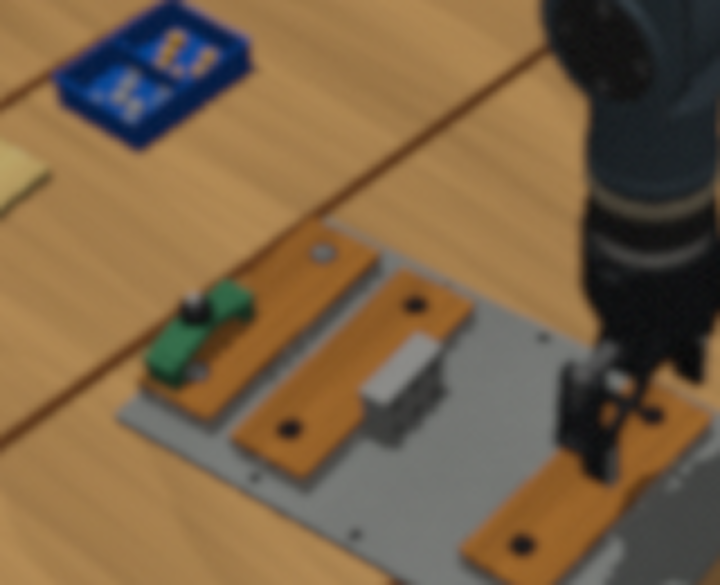

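View pics/t13c.png

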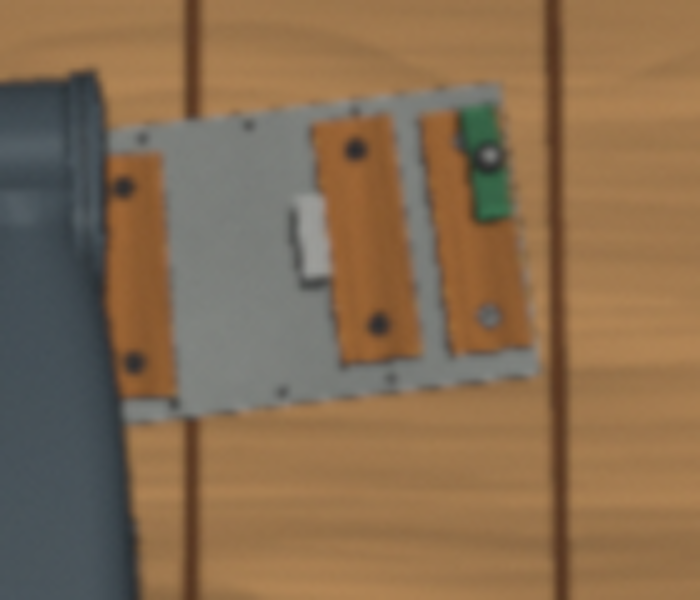

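```bash
python3 -m pendant '[[0,0,0,0,-1,-3,85],[0,0,0,2,-1,-4,85],[0,0,0,8,-1,-3,85],[0,0,0,14,0,0,85],[0,0,0,18,0,0,85],[0,0,0,18,0,0,85],[0,0,0,16,0,0,85],[0,0,0,10,0,0,85],[0,0,0,5,0,0,85],[0,0,0,2,0,0,85]]'
python3 - <<'E'
from h import *
print(cur()[1][:2]@[-.1201,.9928],cur()[1][:2]@[.9928,.1201]); need([.5,0,.002],tgt(.12,0))
E
```

```text
time: 32.2
tool_pos: [0.5214, 0.099, 0.0046]
tool_rot: [0.469, 0.53, -0.469, 0.528]
force: [0.2, 0.6, 0.6]
width: 0.99
0.03569262381992379 0.529583907180417
t 32.2 pos [0.5214 0.099  0.0046] F [0.2 0.6 0.6] w 84.5 q [ 0.06  0.14 -0.26  1.17  0.    1.51]
turn(tool) [-0.    -0.001  0.002] shift in old tool axes mm [  2.5 -33.1  95.8] in new [  2.6 -33.1  95.8]
```

```bash
python3 -m pendant '[[0,0,0,1.5,0,2,85],[0,0,0,1,0,3,85],[0,0,0,0,0,3,85],[0,0,0,0,0,3,85],[0,0,0,0,0,4,85],[0,0,0,0,0,5,85],[0,0,0,0,0,5,85],[0,0,0,0,0,5,85],[0,0,0,0,0,5,85],[0,0,0,0,0,5,85]]'
python3 -m pendant '[[0,0,0,0,0,5,85],[0,0,0,0,0,5,85],[0,0,0,0,0,5,85],[0,0,0,0,0,5,85],[0,0,0,0,0,5,85],[0,0,0,0,0,5,85],[0,0,0,0,0,5,85],[0,0,0,0,0,4,85],[0,0,0,0,0,3,85],[0,0,0,0,0,2,85]]'
python3 - <<'E'
from h import *
print(cur()[1][:2]@[-.1201,.9928],cur()[1][:2]@[.9928,.1201]); need([.5,0,.002],tgt(.12,0))
snap('scene','s14');crop('s14',160,110,320,240,4.5,'s14c')
E
```

```text
time: 33.2
tool_pos: [0.5273, 0.0595, 0.0034]
tool_rot: [0.47, 0.53, -0.468, 0.529]
force: [-0.3, 5.4, 5.0]
width: 0.992
time: 34.2
tool_pos: [0.5325, 0.0158, 0.0034]
tool_rot: [0.47, 0.53, -0.469, 0.529]
force: [-0.5, 5.7, 4.3]
width: 0.998
-0.04825915912336785 0.530526601248254
t 34.2 pos [0.5325 0.0158 0.0034] F [-0.5  5.7  4.3] w 85.2 q [-0.1   0.14 -0.26  1.17  0.    1.35]
turn(tool) [ 0.    -0.002  0.   ] shift in old tool axes mm [  1.4 -34.1  11.8] in new [  1.4 -34.1  11.8]
```

View pics/s14c.png

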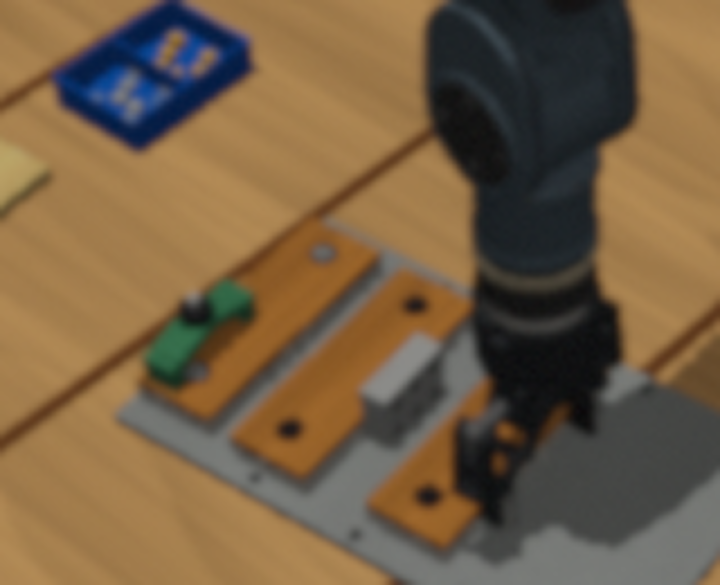

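```bash
python3 -m pendant '[[0,0,0,-0.5,0,1,85],[0,0,0,-0.5,0,2,85],[0,0,0,-0.5,0,3,85],[0,0,0,0,0,3,85],[0,0,0,0,0,3,85],[0,0,0,0,0,2.5,85],[0,0,0,0,0,1.5,85],[0,0,0,0,0,1,85],[0,0,0,0,0,0.5,85],[0,0,0,0,0,0,85]]'
python3 - <<'E'
from h import *
print(cur()[1][:2]@[-.1201,.9928],cur()[1][:2]@[.9928,.1201]); need([.5,0,.002],tgt(.12,0))
snap('scene','s15');crop('s15',160,110,320,240,4.5,'s15c');snap('top','t15');crop('t15',250,165,390,285,5,'t15c')
E
```

```text
time: 35.25
tool_pos: [0.5341, -0.0017, 0.0044]
tool_rot: [0.469, 0.53, -0.469, 0.529]
force: [-0.8, 1.0, -0.6]
width: 0.995
-0.06585597212482151 0.5300765305730987
t 35.25 pos [ 0.5341 -0.0017  0.0044] F [-0.8  1.  -0.6] w 85.0 q [-0.13  0.15 -0.25  1.17  0.    1.32]
turn(tool) [-0.    -0.001  0.001] shift in old tool axes mm [  2.4 -33.7  -5.8] in new [  2.4 -33.7  -5.8]
```

View pics/s15c.png

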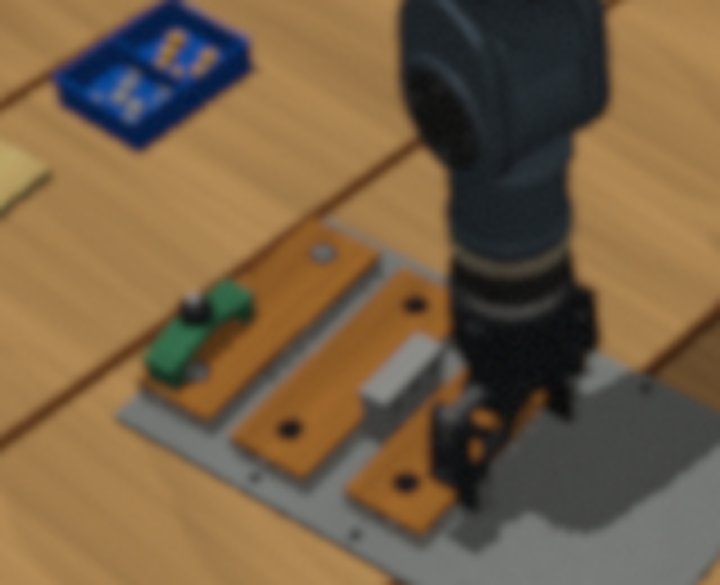

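View pics/t15c.png

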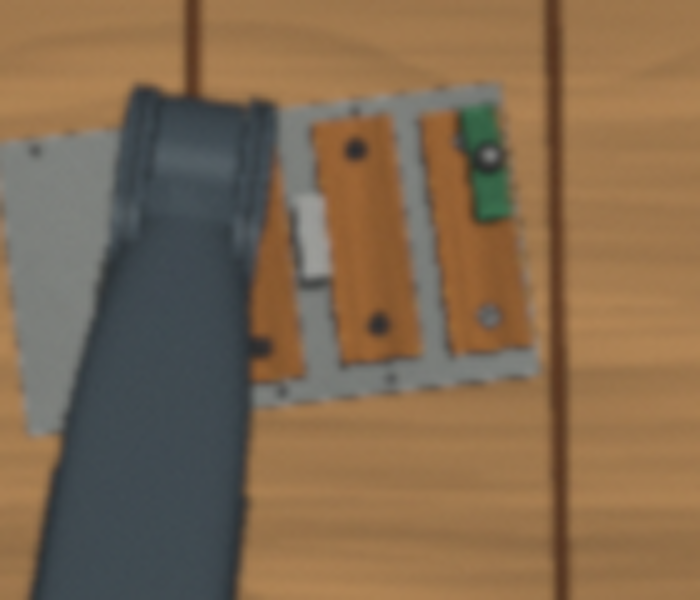

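```bash
python3 -m pendant '[[0,0,0,0,0,0.5,85],[0,0,0,0,0,0.6,85],[0,0,0,0,0,0.6,85],[0,0,0,0,0,0.6,85],[0,0,0,0,0,0.6,85],[0,0,0,0,0,0.6,85],[0,0,0,0,0,0.4,85],[0,0,0,0,0,0.3,85],[0,0,0,0,0,0.2,85],[0,0,0,0,0,0,85]]'
python3 - <<'E'
from h import *
print(cur()[1][:2]@[-.1201,.9928],cur()[0]['force'].round(2))
E
```

```text
time: 36.35
tool_pos: [0.5349, -0.0059, 0.0045]
tool_rot: [0.469, 0.53, -0.469, 0.529]
force: [0.1, 3.4, 0.3]
width: 0.995
-0.07009783261531467 [0.05 3.4  0.34]
```

```bash
python3 -m pendant '[[0,0,0,0,0,0.2,85],[0,0,0,0,0,0.2,85],[0,0,0,0,0,0.2,85],[0,0,0,0,0,0.2,85],[0,0,0,0,0,0.2,85],[0,0,0,0,0,0.2,85],[0,0,0,0,0,0.1,85],[0,0,0,0,0,0,85],[0,0,0,0,0,0,85],[0,0,0,0,0,0,85]]'
python3 - <<'E'
from h import *
print(cur()[1][:2]@[-.1201,.9928],cur()[0]['force'].round(2))
E
```

```text
time: 37.35
tool_pos: [0.5349, -0.0071, 0.0045]
tool_rot: [0.469, 0.53, -0.469, 0.529]
force: [-0.3, 4.4, 2.4]
width: 0.992
-0.07132596025752864 [-0.25  4.4   2.43]
```

```bash
python3 -m pendant '[[0,0,0,0,0,0.1,85],[0,0,0,0,0,0.1,85],[0,0,0,0,0,0.1,85],[0,0,0,0,0,0.1,85],[0,0,0,0,0,0.1,85],[0,0,0,0,0,0.1,85],[0,0,0,0,0,0.1,85],[0,0,0,0,0,0,85],[0,0,0,0,0,0,85],[0,0,0,0,0,0,85]]'
python3 - <<'E'
from h import *
print(cur()[1][:2]@[-.1201,.9928],cur()[0]['force'].round(2))
snap('scene','s16');crop('s16',160,110,320,240,4.5,'s16c');snap('top','t16');crop('t16',250,165,390,285,5,'t16c')
E
```

```text
time: 38.35
tool_pos: [0.535, -0.0075, 0.0045]
tool_rot: [0.469, 0.53, -0.469, 0.528]
force: [-0.1, 4.8, 3.4]
width: 0.995
-0.07172312760073224 [-0.09  4.83  3.37]
```

View pics/s16c.png

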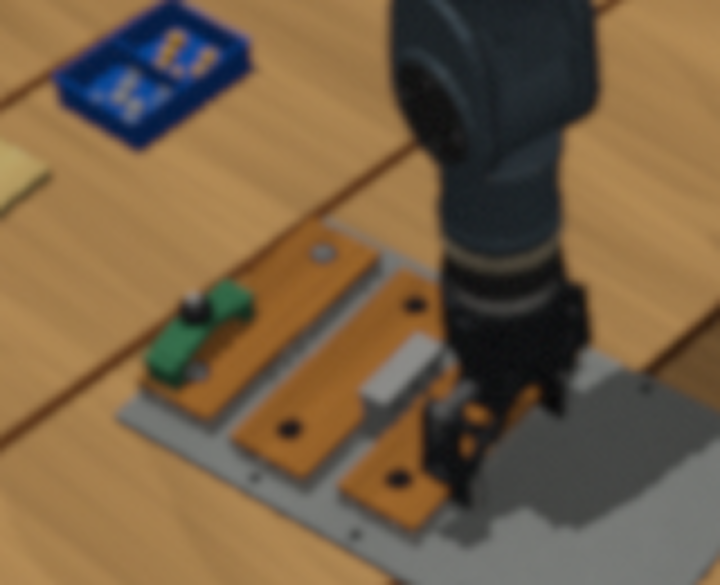

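View pics/t16c.png

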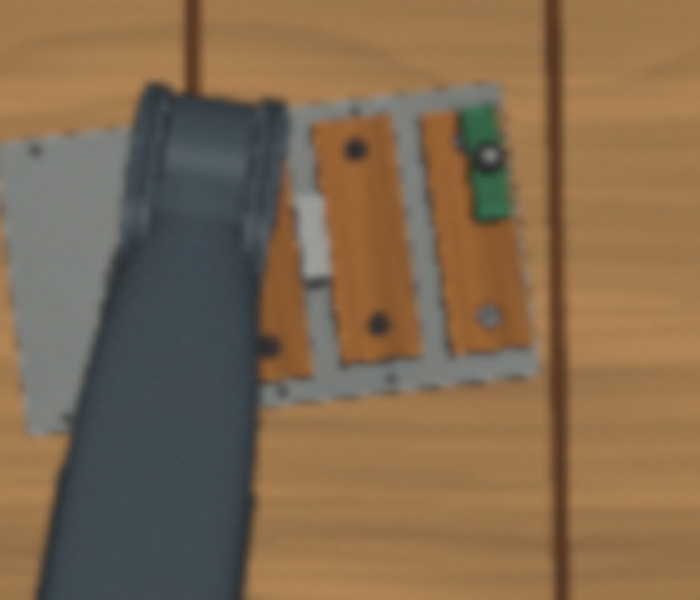

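```bash
python3 -m pendant '[[0,0,0,0,0,0.1,85],[0,0,0,0,0,0.1,85],[0,0,0,0,0,0.1,85],[0,0,0,0,0,0.1,85],[0,0,0,0,0,0.1,85],[0,0,0,0,0,0.1,85],[0,0,0,0,0,0.1,85],[0,0,0,0,0,0.1,85],[0,0,0,0,0,0,85],[0,0,0,0,0,0,85]]'
python3 - <<'E'
from h import *
print(cur()[1][:2]@[-.1201,.9928],cur()[0]['force'].round(2))
E
```

```text
time: 39.45
tool_pos: [0.535, -0.0076, 0.0045]
tool_rot: [0.47, 0.53, -0.468, 0.528]
force: [-0.4, 6.5, 3.6]
width: 0.992
-0.07177649095419665 [-0.4   6.48  3.64]
```

```bash
python3 -m pendant '[[0,0,0,0,0,0.1,85],[0,0,0,0,0,0.1,85],[0,0,0,0,0,0.1,85],[0,0,0,0,0,0.1,85],[0,0,0,0,0,0.1,85],[0,0,0,0,0,0,85],[0,0,0,0,0,0,85],[0,0,0,0,0,0,85],[0,0,0,0,0,0,85],[0,0,0,0,0,0,85]]'
python3 - <<'E'
from h import *
print(cur()[1][:2]@[-.1201,.9928],cur()[0]['force'].round(2))
E
```

```text
time: 40.45
tool_pos: [0.535, -0.0077, 0.0045]
tool_rot: [0.47, 0.531, -0.468, 0.528]
force: [-0.9, 7.4, 3.5]
width: 0.995
-0.07193891650301547 [-0.91  7.43  3.55]
```

```bash
python3 -m pendant '[[0,0,0,0,0,-3,85],[0,0,0,0,0,-5,85],[0,0,0,-2,0,-6,85],[0,0,0,-8,0,-4,85],[0,0,0,-14,0,-4,85],[0,0,0,-16,0,-4,85],[0,0,0,-18,0,-10,85],[0,0,0,-16,0,-20,85],[0,0,0,-8,0,-30,85],[0,0,0,-4,0,-30,85]]'
python3 - <<'E'
from h import *
print(cur()[1],cur()[1][:2]@[-.1201,.9928])
snap('scene','s17');crop('s17',180,140,290,240,6,'s17c');snap('top','t17');crop('t17',290,175,370,250,9,'t17c')
E
```

```text
time: 41.45
tool_pos: [0.5228, 0.1066, 0.0938]
tool_rot: [0.471, 0.528, -0.468, 0.53]
force: [0.6, -0.8, -0.5]
width: 0.996
[0.5227936  0.10662919 0.0937526 ] 0.043073947407358135
```

View pics/s17c.png

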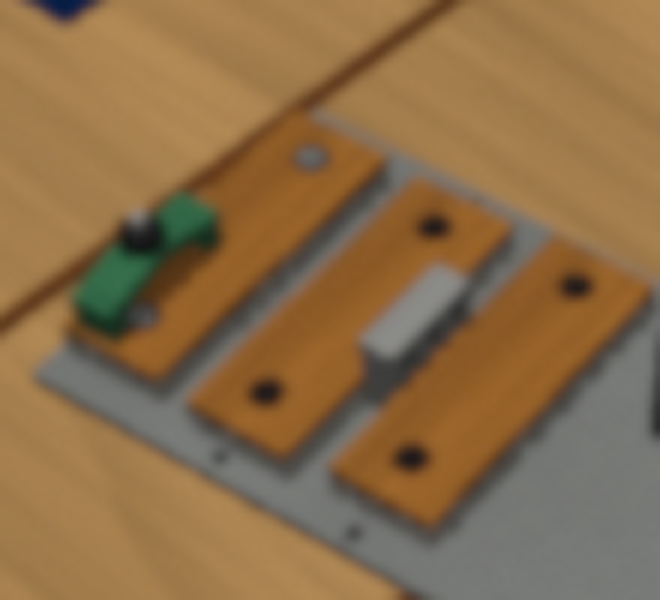

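View pics/t17c.png

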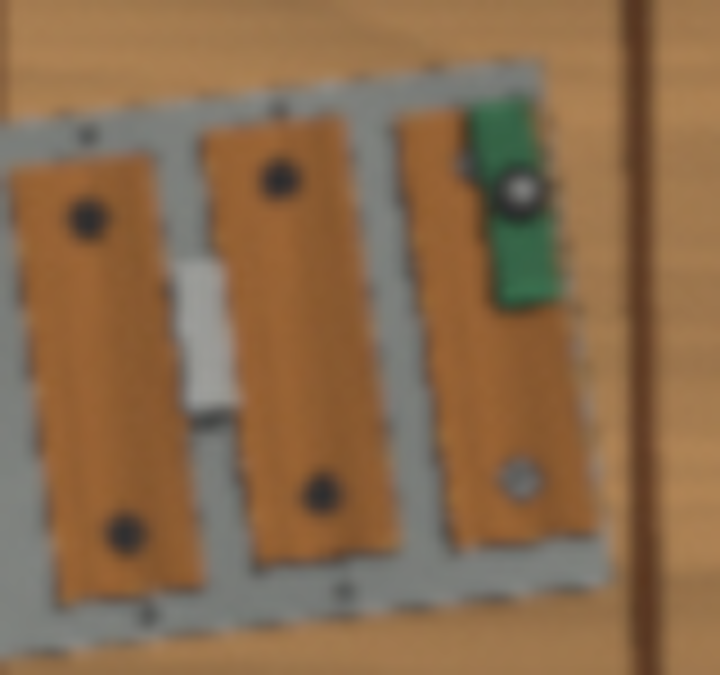

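```bash
cat > gaps.py <<'E'
import sys
from h import *
def gaps(f):
    ex=np.array([.9928,.1201]);ey=np.array([-.1201,.9928])
    im=cv2.imread('pics/'+f+'.png').astype(float); sat=im[:,:,2]-im[:,:,0]
    # sample along ey at several ex positions on plane z=.028
    us=np.arange(-.31,0.0,.0005)
    out=[]
    for a in np.arange(.452,.61,.008):
        pts=np.array([proj(f,np.r_[a*ex+u*ey,.028]) for u in us]).astype(np.float32)
        v=cv2.remap(sat.astype(np.float32),pts[:,0].reshape(-1,1),pts[:,1].reshape(-1,1),cv2.INTER_CUBIC).ravel()
        th=32; c=[us[i]+.0005*(th-v[i])/(v[i+1]-v[i]) for i in range(len(v)-1) if (v[i]-th)*(v[i+1]-th)<0]
        c=np.array(c); e=[]
        for g in(-.2437,-.2237,-.1637,-.1437,-.0837):
            j=np.argmin(abs(c-g)); e.append(c[j] if abs(c[j]-g)<.008 else np.nan)
        out.append([a]+e)
    o=np.array(out)
    for k in range(1,6):
        m=~np.isnan(o[:,k])
        for _ in range(3):
            q=np.polyfit(o[m,0]-.5307,o[m,k],1); r=abs(o[:,k]-np.polyval(q,o[:,0]-.5307)); m=(r<.0015)
        print('edge',k,'mid',round(q[1]*1000,2),'slope',round(q[0],4),'n',m.sum())
gaps(sys.argv[1])
E
python3 gaps.py t17
```

```text
edge 1 mid -242.15 slope 0.0032 n 20
edge 2 mid -223.94 slope 0.002 n 20
edge 3 mid -162.9 slope -0.0074 n 19
edge 4 mid -143.23 slope -0.0 n 20
edge 5 mid -81.94 slope -0.0008 n 20
```

```bash
python3 - <<'E'
from h import *
need([.5471,-.0874,.09],tgt(.120,0))
E
```

```text
t 41.55 pos [0.522  0.109  0.0932] F [ 1.1 -0.2 -0.7] w 85.3 q [ 0.08  0.08 -0.14  1.35  0.    1.53]
turn(tool) [ 0.004 -0.002 -0.003] shift in old tool axes mm [  2.8   0.5 198. ] in new [  3.2   1.4 197.9]
```

```bash
python3 -m pendant '[[0.004,-0.002,-0.003,0,0,10,80],[0,0,0,0,0,20,78],[0,0,0,0,0,27,78],[0,0,0,0,0.5,30,78],[0,0,0,0,0.5,30,78],[0,0,0,0,0,28,78],[0,0,0,0,0,24,78],[0,0,0,0,0,16,78],[0,0,0,0,0,9,78],[0,0,0,0,0,4,78]]'
python3 - <<'E'
from h import *
need([.5471,-.0874,.034],tgt(.120,0))
E
```

```text
time: 42.55
tool_pos: [0.5451, -0.0919, 0.0906]
tool_rot: [0.469, 0.529, -0.472, 0.527]
force: [-0.2, -0.7, -0.2]
width: 0.911
t 42.55 pos [ 0.5451 -0.0919  0.0906] F [-0.2 -0.7 -0.2] w 77.8 q [-0.29  0.14 -0.08  1.35 -0.    1.17]
turn(tool) [-0.006  0.001  0.004] shift in old tool axes mm [56.6  2.7 -4.3] in new [56.6  2.5 -4.2]
```

```bash
python3 -m pendant '[[-0.006,0.001,0.004,4,1.5,-2,78],[0,0,0,8,1,-2,78],[0,0,0,10,0,0,78],[0,0,0,10,0,0,78],[0,0,0,8,0,0,78],[0,0,0,7,0,0,78],[0,0,0,5,0,0,78],[0,0,0,3,0,0,78],[0,0,0,1,0,0,78],[0,0,0,0,0,0,78]]'
python3 - <<'E'
from h import *
need([.5471,-.0874,.034],tgt(.120,0))
E
```

```text
time: 43.55
tool_pos: [0.5474, -0.0865, 0.0348]
tool_rot: [0.469, 0.529, -0.468, 0.53]
force: [0.1, 0.8, -0.5]
width: 0.913
t 43.55 pos [ 0.5474 -0.0865  0.0348] F [ 0.1  0.8 -0.5] w 77.9 q [-0.28  0.17 -0.16  1.24  0.    1.17]
turn(tool) [ 0.002 -0.    -0.   ] shift in old tool axes mm [ 0.8 -0.4  0.9] in new [ 0.8 -0.4  0.9]
```

Position is good, so I'll close softly at low force and then lift.

```bash
python3 -m pendant '[[0,0,0,0,0,0,72],[0,0,0,0,0,0,68],[0,0,0,0,0,0,64],[0,0,0,0,0,0,61],[0,0,0,0,0,0,58],[0,0,0,0,0,0,55],[0,0,0,0,0,0,52],[0,0,0,0,0,0,50],[0,0,0,0,0,0,50],[0,0,0,0,0,0,50]]' 40
python3 -m pendant '[[0,0,0,-0.5,0,0,50],[0,0,0,-1,0,0,50],[0,0,0,-2,0,0,50],[0,0,0,-3,0,0,50],[0,0,0,-5,0,0,50],[0,0,0,-8,0,0,50],[0,0,0,-10,0,0,50],[0,0,0,-12,0,0,50],[0,0,0,-12,0,0,50],[0,0,0,-10,0,0,50]]'
python3 - <<'E'
from h import *
plan([.455,.335,.12],tgt(0,0))
snap('scene','s18');crop('s18',180,140,290,240,6,'s18c')
E
```

```text
time: 44.55
tool_pos: [0.5478, -0.0864, 0.0352]
tool_rot: [0.469, 0.529, -0.468, 0.53]
force: [0.2, 0.7, 4.1]
width: 0.69
time: 45.55
tool_pos: [0.548, -0.0864, 0.1003]
tool_rot: [0.469, 0.529, -0.468, 0.53]
force: [-0.2, 0.5, -3.6]
width: 0.688
t 45.55 pos [ 0.548  -0.0864  0.1003] F [-0.2  0.5 -3.6] w 58.8 q [-0.28  0.13 -0.07  1.37  0.    1.17]
turn(tool) [ 0.122  0.    -0.002] shift in old tool axes mm [ -20.   -40.8 -429.6] in new [ -19.7  -93.  -421.4]
per-row turn [ 0.012  0.    -0.   ]
   [ -2.  -4. -43.]
   [ -2.  -5. -43.]
   [ -2.  -5. -43.]
   [ -2.  -6. -43.]
   [ -2.  -6. -43.]
   [ -2.  -7. -43.]
   [ -2.  -7. -43.]
   [ -2.  -8. -42.]
   [ -2.  -8. -42.]
   [ -2.  -9. -42.]
```

View pics/s18c.png

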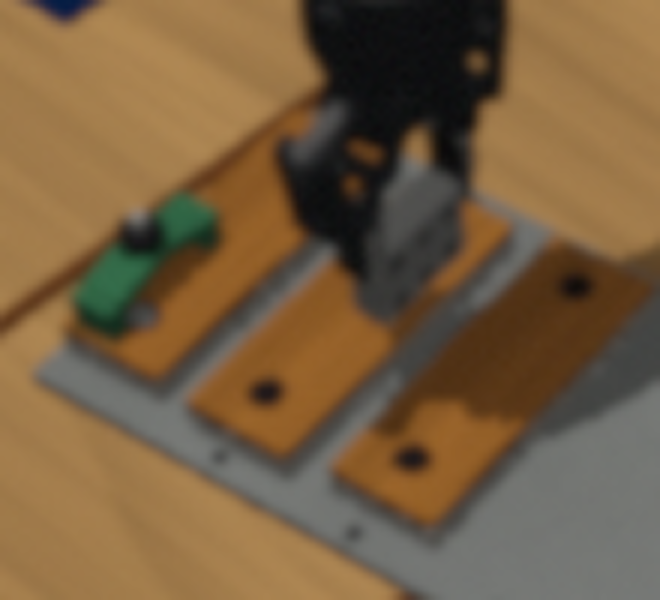

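```bash
python3 -m pendant '[[0.012,0,0,-2,-2,-10,50],[0.012,0,0,-2,-4,-20,50],[0.012,0,0,-2,-5,-30,50],[0.012,0,0,-2,-5,-36,50],[0.012,0,0,-2,-5,-40,50],[0.012,0,0,-1,-6,-40,50],[0.012,0,0,0,-6,-40,50],[0.012,0,0,0,-6,-36,50],[0.012,0,0,0,-6,-30,50],[0.012,0,0,0,-6,-20,50]]'
python3 - <<'E'
from h import *
plan([.465,.34,.06],tgt(0,0))
snap('top','t19')
E
python3 gaps.py t19
```

```text
time: 46.6
tool_pos: [0.4751, 0.2144, 0.1086]
tool_rot: [0.499, 0.502, -0.499, 0.5]
force: [0.6, -0.6, -3.5]
width: 0.687
t 46.6 pos [0.4751 0.2144 0.1086] F [ 0.6 -0.6 -3.5] w 58.6 q [ 0.29  0.05 -0.15  1.38  0.    1.86]
turn(tool) [ 0.004 -0.001  0.002] shift in old tool axes mm [  48.7   -9.6 -125.6] in new [  48.6  -10.1 -125.6]
per-row turn [ 0. -0.  0.]
   [  5.  -1. -13.]
   [  5.  -1. -13.]
   [  5.  -1. -13.]
   [  5.  -1. -13.]
   [  5.  -1. -13.]
   [  5.  -1. -13.]
   [  5.  -1. -13.]
   [  5.  -1. -13.]
   [  5.  -1. -13.]
   [  5.  -1. -13.]
edge 1 mid -242.18 slope 0.0035 n 20
edge 2 mid -223.9 slope 0.0016 n 20
edge 3 mid -162.16 slope -0.0013 n 20
edge 4 mid -143.05 slope -0.0015 n 20
edge 5 mid -81.7 slope -0.0005 n 20
```

```bash
python3 -m pendant '[[0,0,0,0,-1,-15,50],[0,0,0,0,-1,-18,50],[0,0,0,0,-1,-20,50],[0,0,0,4,-1,-20,50],[0,0,0,6,-1,-18,50],[0,0,0,8,-1,-14,50],[0,0,0,9,-1,-10,50],[0,0,0,9,-1,-6,50],[0,0,0,8,-1,-3,50],[0,0,0,6,-1,-1,50]]'
python3 - <<'E'
from h import *
need([.465,.34,.034],tgt(0,0))
E
```

```text
time: 47.65
tool_pos: [0.4661, 0.3363, 0.0578]
tool_rot: [0.499, 0.501, -0.5, 0.5]
force: [-0.2, -0.8, -4.8]
width: 0.688
t 47.65 pos [0.4661 0.3363 0.0578] F [-0.2 -0.8 -4.8] w 58.7 q [ 0.51  0.21 -0.07  1.29 -0.    2.08]
turn(tool) [0.002 0.001 0.001] shift in old tool axes mm [23.8 -1.1 -3.7] in new [23.8 -1.1 -3.7]
```

```bash
python3 -m pendant '[[0,0,0,3,0,0,50],[0,0,0,3,0,0,50],[0,0,0,3,0,0,50],[0,0,0,3,0,0,50],[0,0,0,2.5,0,0,50],[0,0,0,2,0,0,50],[0,0,0,1.5,0,0,50],[0,0,0,1,0,0,50],[0,0,0,0.5,0,0,50],[0,0,0,0.2,0,0,50]]'
python3 - <<'E'
from h import *
need([.465,.34,.030],tgt(0,0))
E
```

```text
time: 48.65
tool_pos: [0.4668, 0.3367, 0.0395]
tool_rot: [0.5, 0.501, -0.499, 0.501]
force: [-0.4, -0.9, -3.2]
width: 0.69
t 48.65 pos [0.4668 0.3367 0.0395] F [-0.4 -0.9 -3.2] w 59.0 q [ 0.51  0.22 -0.09  1.26  0.    2.08]
turn(tool) [ 0.002 -0.    -0.   ] shift in old tool axes mm [ 9.5 -1.8 -3.3] in new [ 9.5 -1.8 -3.3]
```

```bash
python3 -m pendant '[[0,0,0,1.5,0,0,50],[0,0,0,1.5,0,0,50],[0,0,0,1.5,0,0,50],[0,0,0,1,0,0,50],[0,0,0,0.8,0,0,50],[0,0,0,0.6,0,0,50],[0,0,0,0.5,0,0,50],[0,0,0,0.4,0,0,50],[0,0,0,0.3,0,0,50],[0,0,0,0.2,0,0,50]]'
```

```text
time: 49.65
tool_pos: [0.4668, 0.3367, 0.0312]
tool_rot: [0.5, 0.501, -0.499, 0.5]
force: [-0.0, 0.0, -3.5]
width: 0.689
```

```bash
python3 -m pendant '[[0,0,0,0.3,0,0,50],[0,0,0,0.3,0,0,50],[0,0,0,0.3,0,0,50],[0,0,0,0.3,0,0,50],[0,0,0,0.3,0,0,50],[0,0,0,0.2,0,0,50],[0,0,0,0.2,0,0,50],[0,0,0,0.1,0,0,50],[0,0,0,0,0,0,50],[0,0,0,0,0,0,50]]'
```

```text
time: 50.65
tool_pos: [0.4668, 0.3368, 0.0302]
tool_rot: [0.5, 0.501, -0.499, 0.501]
force: [-4.5, -1.6, 5.8]
width: 0.689
```

Contact: Fz went from -3.5 to +5.8 N at the expected height of 30.2 mm. Releasing.

```bash
python3 -m pendant '[[0,0,0,-0.3,0,0,61],[0,0,0,0,0,0,64],[0,0,0,0,0,0,68],[0,0,0,0,0,0,73],[0,0,0,0,0,0,78],[0,0,0,0,0,0,80],[0,0,0,-3,0,0,80],[0,0,0,-8,0,0,80],[0,0,0,-14,0,0,80],[0,0,0,-16,0,0,80]]'
python3 -m pendant '[[0,0,0,-20,0,0,80],[0,0,0,-20,0,0,80],[0,0,0,-20,0,0,80],[0,0,0,-20,-5,0,80],[0,0,0,-10,-15,0,80],[0,0,0,0,-25,-5,80],[0,0,0,0,-25,-5,80],[0,0,0,0,-20,-5,80],[0,0,0,0,-10,0,80],[0,0,0,0,0,0,80]]'
python3 - <<'E'
from h import *
need([.465,.34,.030],tgt(0,0))
snap('scene','s20');snap('top','t20');crop('s20',180,140,440,330,3,'s20c');crop('t20',160,165,370,285,3.8,'t20c')
E
python3 gaps.py t20
```

```text
time: 51.65
tool_pos: [0.4667, 0.3367, 0.0716]
tool_rot: [0.5, 0.501, -0.499, 0.501]
force: [0.5, 0.4, 0.3]
width: 0.935
time: 52.65
tool_pos: [0.3662, 0.3518, 0.1618]
tool_rot: [0.5, 0.501, -0.498, 0.501]
force: [0.2, 0.1, 0.1]
width: 0.936
t 52.65 pos [0.3662 0.3518 0.1618] F [0.2 0.1 0.1] w 80.0 q [ 0.63 -0.   -0.09  1.48 -0.    2.2 ]
turn(tool) [ 0.004 -0.001 -0.002] shift in old tool axes mm [131.9  98.5  12.3] in new [131.8  98.8  11.8]
edge 1 mid -242.16 slope 0.0038 n 20
edge 2 mid -223.95 slope 0.0015 n 20
edge 3 mid -162.11 slope -0.0009 n 20
edge 4 mid -143.08 slope -0.0012 n 20
edge 5 mid -81.67 slope -0.0007 n 20
```

View pics/s20c.png

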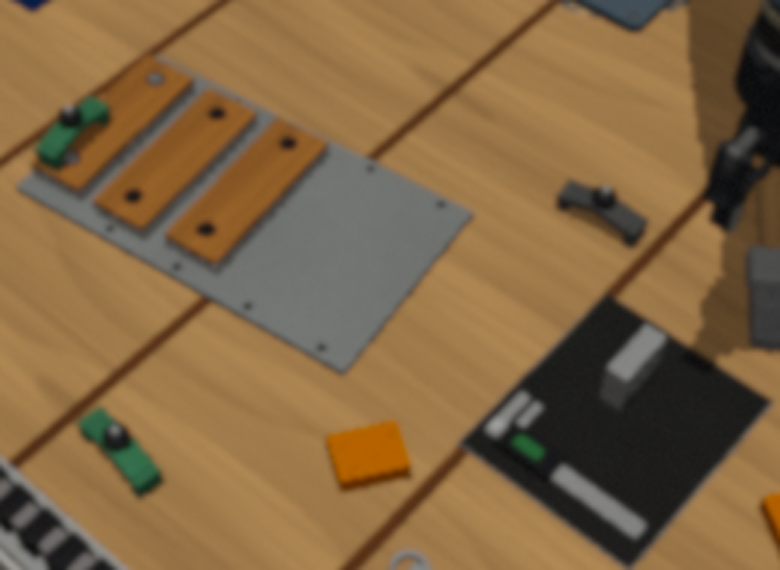

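View pics/t20c.png

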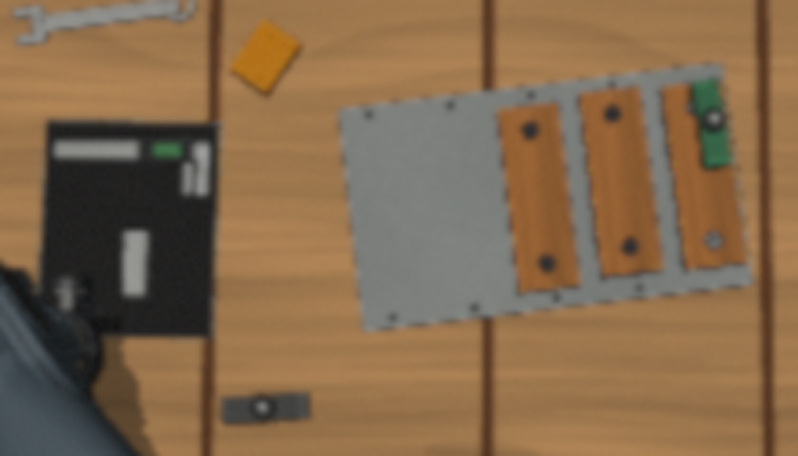

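```bash
python3 -c "
from workcell import *
print(job_done())"
```

```text
the job is handed in; nothing more can be done
None
```

I set both loose slats, put the block back on the mat and handed the job in at about 53 s. No verdict came back, so the results below rest on my own last checks.

- **First gap:** I turned the steel block on edge, stood it beside slat 0 and pushed slat 1 with both open fingers. It stopped firmly at about 12 N.
- **Second gap:** I stepped the block on by about 81 mm and pushed slat 2 until it stopped against the block. The tool stopped advancing at about 7 N. Camera fits showed slat 1 shifted by no more than their error.
- **Block:** it stands on its long edge on the mat, set down until the force showed contact, then let go. The gripper is clear of everything, and the last pictures show the clamps and caliper where they started.

**Last camera measurements:** the first gap came to about 19.5 mm and the second about 20.7 mm, with an error of roughly ±1 mm. Slat angles agree to about 0.004 rad. Slat ends are within about 5 mm of the plate's middle line.

**What disagreed:**
- When slat 2 stopped, the tool was still about 0.8 mm short of the position the first gap predicted. That matches the second gap reading slightly wide; I did not push harder, so as not to shift slat 1.
- During the early part of the slat 2 push, the fingers carried an extra 4 to 5 N vertically. I relieved it by raising the tool, though about 3.5 N had come back by the end of the push.

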